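# Hang the swing guard on the punch press and close it

### The job

Lift the guard panel upright out of its wooden rack and hang it on the blue punch press in the open position, standing out square from the press front, with both hinge sockets lowered fully down over both pintles; then swing it shut until it meets its stop. The pintles sit on eccentric adjusters set to an unknown direction, so find them gently by feel: do not drop, force or hammer the guard on the hinge or the stop, and leave everything else on the table where it is.

Things in the scene. Friction and masses are not known exactly. Their poses are not given: they have to be found in the camera images.
- press: Blue hand punch press fixed to the table, base plate 12 mm thick; turned about z by up to 0.3 rad. Origin on the table under it; x from its front to its back, y to its left as seen from the robot, z up. Head, punch and lever lie at x > 35 mm, up to 300 mm high. A gauge bar (top 34 mm high) lies behind the stop.
- hinge_low (a point): Middle of the top face of the lower hinge boss (radius 11 mm, 12 mm thick), at x -60, y -90, z 50 mm of the press; press axes. The pintle does NOT stand at its middle: it is on an eccentric adjuster, its axis 5 mm off this point in an unknown horizontal direction, not measured. Swung square open, the guard points from here towards press -x; shut, towards press +y.
- hinge_high (a point): Middle of the top face of the upper boss, 90 mm straight above hinge_low; its pintle is off in the same direction. Pintles: upright, fixed, diameter 10, 18 mm long, 1.5 mm tip chamfer. Bosses sit on brackets from a dark post, 24 mm square, 150 mm high, its middle 42 mm from here towards press -y.
- stop (a point): Middle of the front face of the stop, a small upright steel block on the press, 20 mm wide, top 76 mm above the table; at x -53, y 55, z 43 mm of the press; press axes. The shut guard lies with its back face against it, its middle plane then 6 mm in front of this face.
- guard_mid (a point): Guard: lift-off leaf, aluminium frame and ribbed sheet, panel 150 long x 150 high x 12 mm thick, about 0.35 kg. This is the panel's centre, 75 mm below the top edge. x runs along it from hinge edge to free edge, y across it, z up. Grip the top edge from above, firmly (sockets lever it in the grip). Hung: bottom edge 30, top edge 180 mm above the table; it turns freely with 1 mm play; let go, it may ease back some mm.
- guard_low (a point): Centre of the lower mouth of the guard's lower hinge socket, 99 mm from guard_mid towards its -x and 55 mm below it; axes as guard_mid. Sockets: steel tubes, outer diameter 22, bore 12, 20 mm long, open at both ends, 13 mm clear of the panel's edge, each on an 8 mm tab. Hung, its rim rests on the lower boss, 50 mm above the table.
- guard_high (a point): Centre of the lower mouth of the upper socket, 90 mm straight above guard_low; 140 mm above the table when hung. The upper pintle blocks the lower socket from above: bring the guard in sideways (from press +y when open), each socket just above its own pintle's tip, then go down about 20 mm.
- guard_free (a point): Middle of the guard's free vertical edge, half-way up: 75 mm from guard_mid, 174 mm from the hinge axis; axes as guard_mid. Pushing near here swings the hung guard.
- rack: Wooden rack, fixed, 100 x 100 x 48 mm, with a slot 16 mm wide and 36 mm deep along its x (slot floor 12 mm above the table). The guard stands in it, hinge edge towards rack +x, its top edge 162 mm above the table. Origin on the table under its centre.
- offcut: Small bent aluminium angle, 30 x 50 x 23 mm, lying on the press's base plate behind the guard opening; leave alone. Origin in the middle of its underside.
- screwdriver: Screwdriver lying flat on the table in front of the rack; leave alone.
- rivet_cup: Steel cup of radius 35 mm, 50 mm high, standing on the right of the press base plate, behind the hinge post; leave alone. Origin in the middle of its underside.
- wrench: Spanner lying flat at the left side of the table; leave alone.
- oil_can: Green can, radius 28 mm, 130 mm high, at the right side of the table; leave alone. Origin in the middle of its underside.
- channel: Aluminium channel offcut, 120 x 30 x 15 mm, lying crosswise in front of the robot base; leave alone. Origin in the middle of its underside.
- cleat_box: Small cardboard box, 70 x 50 x 35 mm, at the right side; leave alone. Origin in the middle of its underside.
- guard: The whole guard (see guard_mid); origin at the middle of the panel's bottom edge, 75 mm below guard_mid; axes as guard_mid.
There are look-alikes about, which are no part of the job. What is shaped like the guard but orange or red is not meant.

How it is judged:
By the outcome, as a careful person would: the job done as asked, in the order asked, and still so for the second after the job is handed in, with the robot touching nothing.
It also fails if it takes over 72 s, if anything falls off the work surface, if the arm or the gripper's body presses on something with over 40 N, if the wrist force passes 120 N, or if a joint passes its speed limit or range.

### The arm

A 7-joint arm with a two-finger parallel gripper is mounted at the origin on the work surface. World frame = base frame: x ahead of the robot, y to its left, z up, the work surface at z = 0. Lengths are in m, angles in rad, forces in N, time in s.
With the tool pointing down it reaches from about 0.425 to 0.925 m from the base axis. Payload 6.8 kg.
Tool frame: the origin (TCP) lies at the very end of the fingers, on their centre line; the grasp point (between the pads) lies 19 mm behind it; z points along the fingers, y is the direction in which the jaws open and shut (so a half turn about z gives the same grasp; the last joint's range is limited). The gripper opens to 85 mm and grips with 20 to 120 N. Pads are 22 mm wide; open, the fingers measure 114 mm over their backs; the gripper's body (76 mm by 85 mm) begins 54 mm behind the grasp point. The pads swing forward as they close: fully open they stand 13 mm farther back than shut.
Start: joints at [1.207, 0.477, 0.022, 1.555, -0.011, 1.109, -0.083], TCP at [0.171, -0.653, 0.231] pointing down, gripper open.
Joint ranges: [-2.96, 2.96], [-0.34, 2.1], [-1.41, 1.46], [0.24, 2.44], [-1.37, 4.51], [0.17, 1.92], [-2.96, 2.96]. Speed limits (rad/s): [2.39, 2.39, 3.14, 3.14, 3.14, 3.14, 3.14].

### API

Orientations are given as a rotation vector (axis times angle).
In Python, from bench import monitor, viewer, job gives the robot as it stands. The module is installed in compiled form; this text tells all that it offers.
- The arm moves only by the tool drive_tool, never from a script. Its argument "commands" is a list of rows, each an object with "linear": the shift along the tool's x, y, z in m, a list of three; "dr": the turn, a rotation vector about the tool's x, y, z in degrees, a list of three; "jaw": the closure, from 0 (fully open) to 1 (shut). A call has 1 to 8 rows; each row shifts and turns the pose as measured when the row begins, along the tool's axes as they then stand; what a row does not reach is not made up. A row lasts 1/8 s, in which the tool goes at most 62.5 mm and 10.7 degrees, less where a joint would pass 70% of its speed; a pose out of reach is approached as far as the arm can. A call is refused whole if a number of a shift passes 0.0625 or a number of a turn 10.7, either way. A call with a gripper value outside its range is refused whole. The fingers move at their own pace and stop on an object; "force" is the grip in N (left out, the last holds). Time passes only in rows, so rows that do not move let the fingers close. It gives the time, the measured TCP pose, the force and the opening at its end, in the units of the state.
- monitor.get_obs(): the state, without advancing time (a new reading comes with each control period).
- viewer.grab_frame(name): name is "side" or "top" or "wrist"; returns the picture (400x640x3 uint8, red, green, blue); there is no depth.
- viewer.calibration(name): a dict with "K" (3x3 intrinsics, pixels), "R" (3x3) and "t" (3): a world point X has camera coordinates R X + t. Camera axes: x right, y down, z forward; pixel columns grow to the right and rows downward; lengths in m; the calibration is good to about 2 mm. A picture is of the moment at which its call begins: read the wrist's pose just before it. calibration takes no time and is no camera call; for the wrist camera it gives the pose at the moment of the call.
- job.hand_in(): hands the job in, once; it reports no verdict.
The state is a dict: "clock": time; "joints": joint angles; "qvel": joint speeds; "tau": joint torques, N m; "tcp_pos": TCP position; "orientation": TCP orientation; "contact_force": force on the tool from outside, world axes, zero at the start; "moment": the same for the moment, N m; "grip_width": finger opening in m.
Only numpy, scipy, OpenCV 4.12 (cv2) and the standard library are available. Lean on these libraries where they do the work, as an engineer would, in place of code of your own. Each camera call takes 0.05 s, during which the arm holds its last target.

## Working session

There is one attempt and no reset: what is moved stays moved. The work goes in short steps, Python scripts to look and compute and a tool call to move; the robot and the scene stay as the last step left them, time stands still between calls to the robot, and variables do not carry over. Pictures are saved under pics/ and viewed, and the job is handed in when it is done.

Besides the shell and the picture viewer there is one more tool, called after ">>>" in YAML: its name, and indented under it one key for each argument. drive_tool: Moves the arm, as the interface text tells. Its arguments: {"type":"object","properties":{"commands":{"type":"array"},"force":{"type":"number"}},"required":["commands"]}

```bash
mkdir -p pics; python3 - <<'E'
from bench import monitor, viewer, job
import cv2
print(monitor.get_obs())
for n in ["side","top","wrist"]:
    c=viewer.calibration(n); print(n,c)
    im=viewer.grab_frame(n); cv2.imwrite(f"pics/{n}0.png",im[:,:,::-1])
E
```

```text
{'clock': 0.0, 'joints': array([ 1.20693274,  0.47780146,  0.02236414,  1.55645381, -0.01150312,
        1.10929768, -0.08310305]), 'qvel': array([-0.00010938,  0.00072156,  0.00059806, -0.00171583, -0.00128165,
       -0.00026628,  0.00070121]), 'tau': array([-6.32156643e-04, -5.96457696e+01,  1.60782784e+00, -2.81198984e+01,
        1.24740784e-02,  9.53816925e-03,  1.64188918e-05]), 'tcp_pos': array([ 0.17058597, -0.65247635,  0.23032429]), 'orientation': array([-3.11416205e+00, -4.00422647e-01,  5.91008676e-04]), 'contact_force': array([-0.30172346,  0.1760579 ,  0.22993529]), 'moment': array([0.02487406, 0.01075268, 0.0271097 ]), 'grip_width': 0.08553592517971421}
side {'K': array([[410.64857556,   0.        , 314.80640847],
       [  0.        , 410.64857556, 199.94077081],
       [  0.        ,   0.        ,   1.        ]]), 'R': array([[-0.95330797, -0.30195547, -0.00517831],
       [-0.23481288,  0.7518959 , -0.61604826],
       [ 0.18991269, -0.58606778, -0.78769139]]), 't': array([0.51043135, 0.15632982, 1.25828053])}
top {'K': array([[514.67413789,   0.        , 314.15705659],
       [  0.        , 514.67413789, 194.73717035],
       [  0.        ,   0.        ,   1.        ]]), 'R': array([[ 1.56852297e-04, -9.99982796e-01,  5.86371675e-03],
       [-9.96098645e-01, -6.73690853e-04, -8.82441844e-02],
       [ 8.82466166e-02, -5.82699901e-03, -9.96081613e-01]]), 't': array([0.0083476 , 0.51869696, 1.78583256])}
wrist {'K': array([[331.72255352,   0.        , 321.63242171],
       [  0.        , 331.72255352, 199.95529644],
       [  0.        ,   0.        ,   1.        ]]), 'R': array([[ 0.25311187, -0.96743461, -0.00215826],
       [-0.916731  , -0.24055776,  0.3189612 ],
       [-0.30909329, -0.07875432, -0.94776532]]), 't': array([-0.67365028, -0.04145889,  0.37977063])}
```

View pics/side0.png

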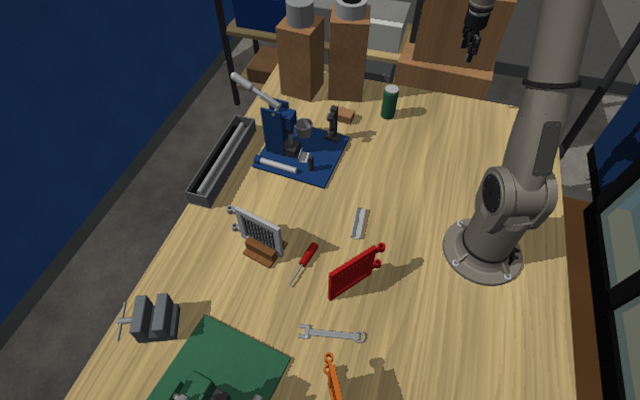

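View pics/top0.png

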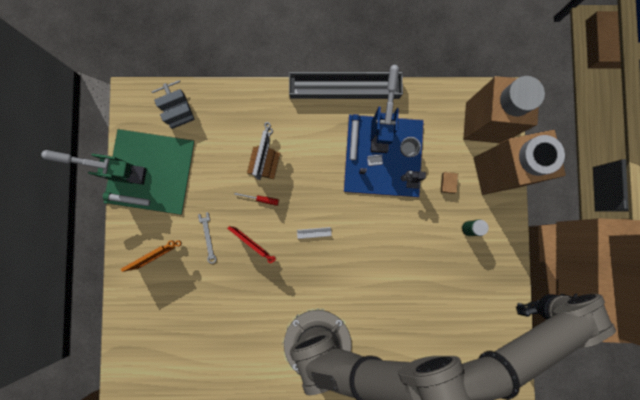

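View pics/wrist0.png

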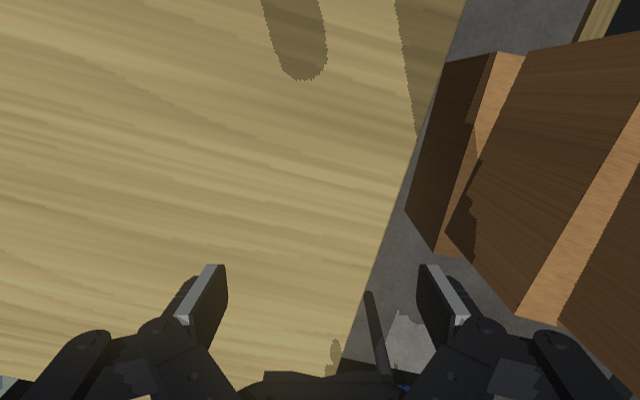

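```bash
cat > h.py <<'E'
import numpy as np, cv2
from bench import monitor, viewer, job
from scipy.spatial.transform import Rotation as Rot
def ray(c,u,v):
    K,R,t=c["K"],c["R"],c["t"]
    d=R.T@np.linalg.solve(K,[u,v,1.]); o=-R.T@t
    return o,d/np.linalg.norm(d)
def onz(c,u,v,z):
    o,d=ray(c,u,v); return o+d*(z-o[2])/d[2]
def proj(c,X):
    p=c["K"]@(c["R"]@np.asarray(X,float)+c["t"]); return p[:2]/p[2]
def two(c1,p1,c2,p2):
    o1,d1=ray(c1,*p1);o2,d2=ray(c2,*p2)
    A=np.c_[d1,-d2]; s=np.linalg.lstsq(A,o2-o1,rcond=None)[0]
    a,b=o1+s[0]*d1,o2+s[1]*d2
    return (a+b)/2,np.linalg.norm(a-b)
def crop(im,x0,y0,x1,y1,f,name):
    cv2.imwrite("pics/"+name,cv2.resize(im[y0:y1,x0:x1],None,fx=f,fy=f,interpolation=cv2.INTER_CUBIC))
E
python3 - <<'E'
from h import *
t=cv2.imread("pics/top0.png"); s=cv2.imread("pics/side0.png")
crop(t,235,110,305,200,6,"t_rack.png"); crop(t,335,60,435,210,4,"t_press.png")
crop(s,220,195,300,275,7,"s_rack.png"); crop(s,225,60,355,190,5,"s_press.png")
E
```

```text
(no output)
```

View pics/t_rack.png

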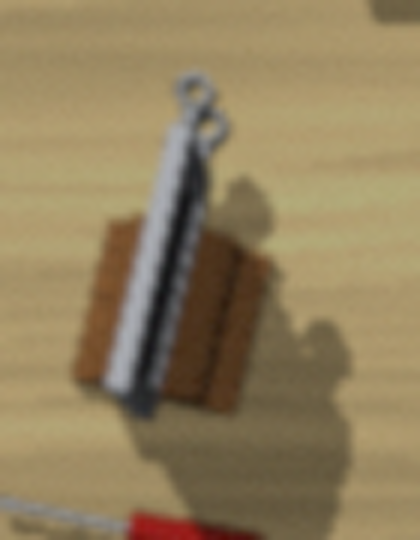

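View pics/t_press.png

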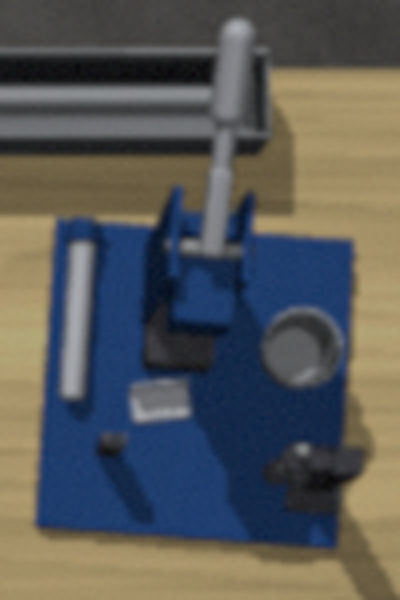

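View pics/s_rack.png

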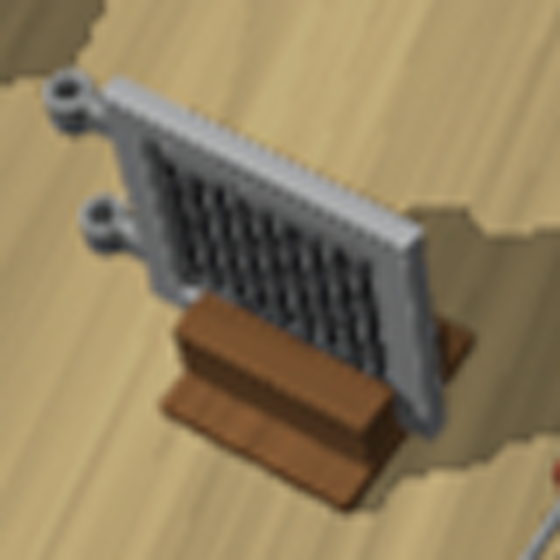

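View pics/s_press.png

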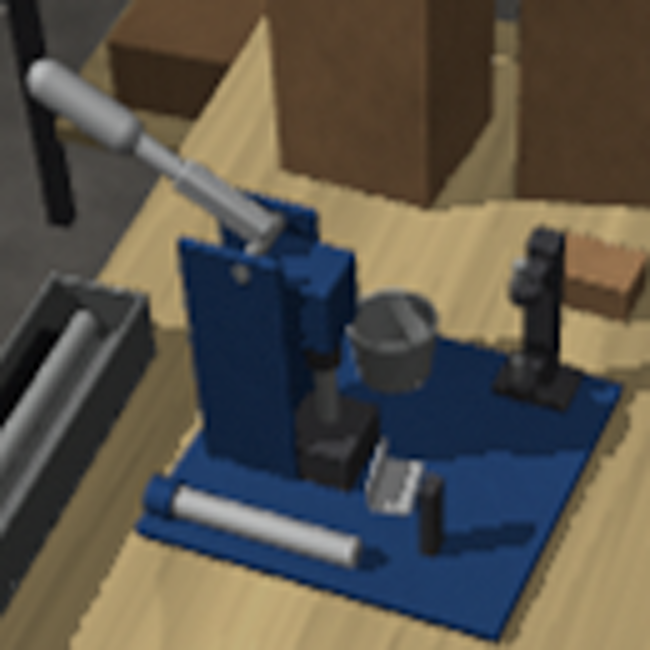

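```bash
python3 - <<'E'
from h import *
c=viewer.calibration("top"); s=viewer.calibration("side")
f=lambda x,y:(235+x/6,110+y/6)
g=lambda x,y:(335+x/4,60+y/4)
a=onz(c,*f(182,128),.162);b=onz(c,*f(118,388),.162); print("guard hinge-top",a,"free",b,np.linalg.norm(a-b))
for p in [(60,218),(353,240),(335,547),(38,527)]: print("plate",onz(c,*g(*p),.012))
print("boss high",onz(c,*g(298,462),.14)); print("stop top",onz(c,*g(112,437),.076))
print("post top",onz(c,*g(345,462),.150))
h=lambda x,y:(220+x/7,195+y/7); k=lambda x,y:(225+x/5,60+y/5)
print("side: guard", onz(s,*h(115,88),.162),onz(s,*h(415,240),.162))
print("plate",onz(s,*k(620,385),.012),onz(s,*k(500,638),.012), "stop",onz(s,*k(430,480),.076),"post",onz(s,*k(545,237),.150),"pint",onz(s,*k(520,265),.158))
E
```

```text
guard hinge-top [0.71484756 0.16940563 0.162     ] free [0.57176552 0.20285592 0.162     ] 0.14694010492775206
plate [ 0.80865386 -0.12001223  0.012     ]
plate [ 0.78899814 -0.38269643  0.012     ]
plate [ 0.51275947 -0.36162248  0.012     ]
plate [ 0.53034429 -0.09887391  0.012     ]
boss high [ 0.57227271 -0.30542264  0.14      ]
stop top [ 0.6018081  -0.15853529  0.076     ]
post top [ 0.57104179 -0.34209447  0.15      ]
side: guard [0.71167217 0.1758047  0.162     ] [0.56970604 0.20884205 0.162     ]
plate [ 0.51205685 -0.35497044  0.012     ] [ 0.52720854 -0.08944837  0.012     ] stop [ 0.59890725 -0.15857013  0.076     ] post [ 0.57149527 -0.34060848  0.15      ] pint [ 0.57735729 -0.29735783  0.158     ]
```

```bash
python3 - <<'E'
from h import *
o=monitor.get_obs(); c=viewer.calibration("wrist")
T=Rot.from_rotvec(o["orientation"]).as_matrix()
cp=-c["R"].T@c["t"]
print("tool axes\n",T.round(3)); print("cam pos in tool",(T.T@(cp-o["tcp_pos"])).round(4)); print("cam axes in tool (cols x,y,z)\n",(T.T@c["R"].T).round(3))
E
```

```text
tool axes
 [[ 0.967  0.253 -0.   ]
 [ 0.253 -0.967  0.001]
 [-0.    -0.001 -1.   ]]
cam pos in tool [ 0.0819 -0.0003 -0.1413]
cam axes in tool (cols x,y,z)
 [[ 0.    -0.948 -0.319]
 [ 1.     0.    -0.   ]
 [ 0.001 -0.319  0.948]]
```

```bash
cat >> h.py <<'E'
def pose():
    o=monitor.get_obs(); return o["tcp_pos"],Rot.from_rotvec(o["orientation"]),o
def tgt(psi_deg):
    p=np.radians(psi_deg); c,s=np.cos(p),np.sin(p)
    return Rot.from_matrix(np.array([[c,s,0],[s,-c,0],[0,0,-1]]))
def plan(pos,psi,n=None,vmax=.058):
    p,R,o=pose(); T=tgt(psi); d=np.array(pos)-p
    rv=(R.inv()*T).as_rotvec(degrees=True)
    if n is None: n=max(int(np.ceil(np.linalg.norm(d)/vmax)),int(np.ceil(np.linalg.norm(rv)/10)),1)
    print("clock %.2f"%o["clock"],"tcp",p.round(4),"err_rot",rv.round(2),"n",n)
    for i in range(n):
        Ri=R*Rot.from_rotvec(rv*i/n,degrees=True)
        print("lin",(Ri.inv().apply(d/n)).round(4),"dr",(rv/n).round(2))
E
python3 -c "
from h import *
plan([.492,-.294,.215],-4)"
```

```text
clock 0.15 tcp [ 0.1707 -0.6526  0.2306] err_rot [-0.08  0.02 18.66] n 9
lin [ 0.0446 -0.0295  0.0018] dr [-0.01  0.    2.07]
lin [ 0.0435 -0.0311  0.0018] dr [-0.01  0.    2.07]
lin [ 0.0424 -0.0327  0.0018] dr [-0.01  0.    2.07]
lin [ 0.0412 -0.0342  0.0018] dr [-0.01  0.    2.07]
lin [ 0.0399 -0.0356  0.0018] dr [-0.01  0.    2.07]
lin [ 0.0386 -0.0371  0.0017] dr [-0.01  0.    2.07]
lin [ 0.0372 -0.0384  0.0017] dr [-0.01  0.    2.07]
lin [ 0.0358 -0.0398  0.0017] dr [-0.01  0.    2.07]
lin [ 0.0343 -0.041   0.0017] dr [-0.01  0.    2.07]
```

>>> drive_tool:
  commands:
    - {"linear": [0.045, -0.03, 0.002], "dr": [0, 0, 2.3], "jaw": 0}
    - {"linear": [0.044, -0.031, 0.002], "dr": [0, 0, 2.3], "jaw": 0}
    - {"linear": [0.043, -0.033, 0.002], "dr": [0, 0, 2.3], "jaw": 0}
    - {"linear": [0.041, -0.034, 0.002], "dr": [0, 0, 2.3], "jaw": 0}
    - {"linear": [0.04, -0.036, 0.002], "dr": [0, 0, 2.3], "jaw": 0}
    - {"linear": [0.039, -0.037, 0.002], "dr": [0, 0, 2.3], "jaw": 0}
    - {"linear": [0.037, -0.038, 0.002], "dr": [0, 0, 2.3], "jaw": 0}
    - {"linear": [0.036, -0.04, 0.002], "dr": [0, 0, 2.3], "jaw": 0}

```text
clock: 1.15
tcp_pos: [0.4677, -0.3332, 0.2116]
orientation: [-3.138, 0.136, 0.006]
contact_force: [1.4, -1.2, 0.6]
grip_width: 0.0856
```

```bash
python3 -c "
from h import *
plan([.492,-.294,.215],-4)"
```

```text
clock 1.15 tcp [ 0.4677 -0.3332  0.2116] err_rot [-0.04  0.22 -0.95] n 1
lin [ 0.0208 -0.0411 -0.0034] dr [-0.04  0.22 -0.95]
```

>>> drive_tool:
  commands:
    - {"linear": [0.021, -0.041, -0.003], "dr": [0, 0.2, -1], "jaw": 0}
    - {"linear": [0, 0, 0], "dr": [0, 0, 0], "jaw": 0}

```text
clock: 1.4
tcp_pos: [0.4963, -0.2875, 0.2141]
orientation: [-3.137, 0.094, -0.001]
contact_force: [-0.1, -0.2, -0.8]
grip_width: 0.0856
```

```bash
python3 - <<'E'
from h import *
import pickle
p,R,o=pose(); c=viewer.calibration("wrist"); im=viewer.grab_frame("wrist")[:,:,::-1].copy()
print(p,R.as_matrix().round(4)[:,0],o["contact_force"])
cv2.imwrite("pics/w1.png",im); pickle.dump(c,open("w1.pkl","wb"))
E
```

```text
[ 0.49629047 -0.28746372  0.21407199] [ 9.982e-01 -6.000e-02  3.000e-04] [-0.07163179 -0.15810336 -0.7613651 ]
```

View pics/w1.png

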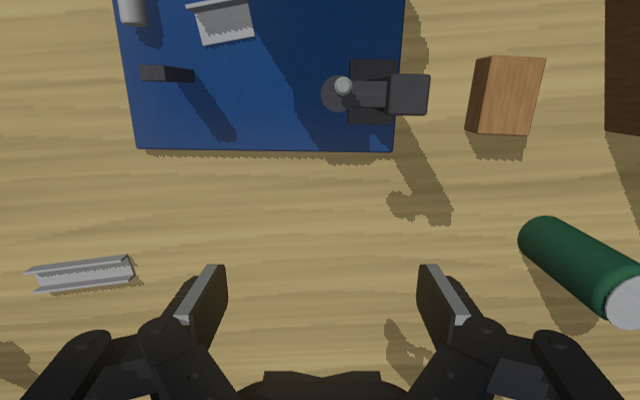

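```bash
python3 - <<'E'
from h import *
im=cv2.imread("pics/w1.png"); crop(im,300,40,450,140,5,"w1_h.png"); crop(im,110,40,410,180,2.5,"w1_p.png")
E
```

```text
(no output)
```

View pics/w1_h.png

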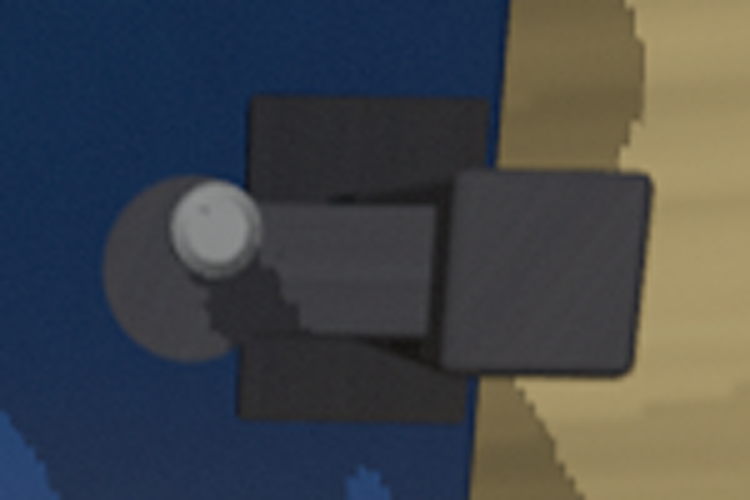

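View pics/w1_p.png

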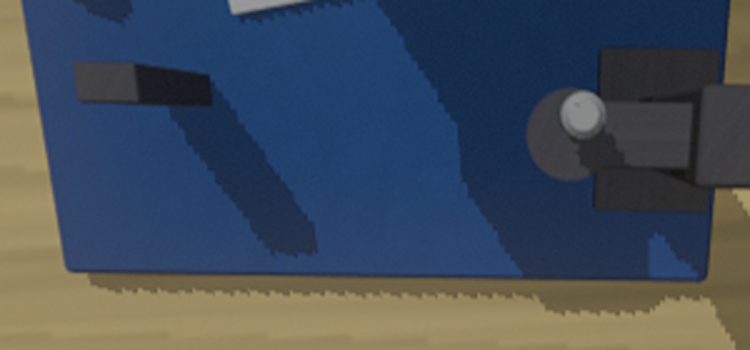

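```bash
python3 - <<'E'
from h import *
import pickle
c=pickle.load(open("w1.pkl","rb"))
g=lambda x,y:(300+x/5,40+y/5)
q=lambda x,y:(110+x/2.5,40+y/2.5)
b=onz(c,*g(195,269),.14); p=onz(c,*g(213,227),.158); post=onz(c,*g(547,272),.15)
print("cam",-c["R"].T@c["t"])
print("boss",b,"pintle",p,"post",post)
y=(b-post)[:2]; y/=np.linalg.norm(y); print("yaxis from post",y, "dist",np.linalg.norm((b-post)[:2]), "theta",np.arctan2(-y[0],y[1]))
fl=onz(c,*q(66,271),.012); fr=onz(c,*q(705,279),.012); v=(fl-fr)[:2]; print("front edge",fl,fr,np.linalg.norm(v),"theta",np.arctan2(-v[0],v[1]))
st=[onz(c,*q(*k),.076) for k in [(75,65),(80,103),(138,103),(136,63)]]; print("stop top corners",np.array(st).round(4))
th=-.07
for th in (-.065,-.075):
    Rz=np.array([[np.cos(th),-np.sin(th)],[np.sin(th),np.cos(th)]])
    print(th,"offset press axes mm",(Rz.T@(p-b)[:2]*1000).round(1),"stop corners rel hinge",(np.array(st)[:,:2]-b[:2])@Rz*1000, "post rel",(post-b)[:2]@Rz*1000,"frontcorners rel hinge",(fl-b)[:2]@Rz*1000,(fr-b)[:2]@Rz*1000)
E
```

```text
cam [ 0.57790632 -0.29258994  0.35536107]
boss [ 0.57415478 -0.30235315  0.14      ] pintle [ 0.57884244 -0.30375197  0.158     ] post [ 0.57150841 -0.34330316  0.15      ]
yaxis from post [0.06448982 0.99791836] dist 0.04103543005662136 theta -0.06453460701409798
front edge [ 0.53049635 -0.09554949  0.012     ] [ 0.51140027 -0.36070195  0.012     ] 0.2658392089332269 theta -0.07189509712452982
stop top corners [[ 0.6031 -0.1505  0.076 ]
 [ 0.5919 -0.1495  0.076 ]
 [ 0.5908 -0.1679  0.076 ]
 [ 0.6025 -0.1697  0.076 ]]
-0.065 offset press axes mm [ 4.8 -1.1] stop corners rel hinge [[ 19.03111648 153.40946179]
 [  7.8121881  153.72218179]
 [  7.90408291 135.26125199]
 [ 19.70594639 134.17228942]] post rel [ 1.90976006e-02 -4.10354256e+01] frontcorners rel hinge [-56.99901176 203.53114066] [-58.83198441 -62.30174899]
-0.075 offset press axes mm [ 4.8 -1. ] stop corners rel hinge [[ 17.49609589 153.59209937]
 [  6.27460129 153.79261632]
 [  6.55109773 135.3335285 ]
 [ 18.36326057 134.36263704]] post rel [  0.42944406 -41.03318289] frontcorners rel hinge [-59.03143932 202.95098357] [-58.20603572 -62.88694397]
```

```bash
python3 -c "
from h import *
plan([.63,.185,.27],-13.2)"
```

```text
clock 1.45 tcp [ 0.4948 -0.2898  0.2138] err_rot [-0.11  0.06  9.57] n 9
lin [ 0.0116 -0.0536 -0.0061] dr [-0.01  0.01  1.06]
lin [ 0.0107 -0.0538 -0.0061] dr [-0.01  0.01  1.06]
lin [ 0.0097 -0.054  -0.0062] dr [-0.01  0.01  1.06]
lin [ 0.0087 -0.0542 -0.0062] dr [-0.01  0.01  1.06]
lin [ 0.0076 -0.0543 -0.0062] dr [-0.01  0.01  1.06]
lin [ 0.0066 -0.0545 -0.0062] dr [-0.01  0.01  1.06]
lin [ 0.0056 -0.0546 -0.0062] dr [-0.01  0.01  1.06]
lin [ 0.0046 -0.0547 -0.0062] dr [-0.01  0.01  1.06]
lin [ 0.0036 -0.0547 -0.0062] dr [-0.01  0.01  1.06]
```

>>> drive_tool:
  commands:
    - {"linear": [0.012, -0.054, -0.008], "dr": [0, 0, 1.1], "jaw": 0}
    - {"linear": [0.011, -0.054, -0.008], "dr": [0, 0, 1.1], "jaw": 0}
    - {"linear": [0.01, -0.054, -0.008], "dr": [0, 0, 1.1], "jaw": 0}
    - {"linear": [0.009, -0.054, -0.008], "dr": [0, 0, 1.1], "jaw": 0}
    - {"linear": [0.008, -0.054, -0.008], "dr": [0, 0, 1.1], "jaw": 0}
    - {"linear": [0.007, -0.054, -0.008], "dr": [0, 0, 1.1], "jaw": 0}
    - {"linear": [0.006, -0.055, -0.006], "dr": [0, 0, 1.1], "jaw": 0}
    - {"linear": [0.005, -0.055, -0.006], "dr": [0, 0, 1.1], "jaw": 0}

```text
clock: 2.45
tcp_pos: [0.6254, 0.1186, 0.2723]
orientation: [3.108, -0.402, -0.006]
contact_force: [1.1, 0.4, 0.0]
grip_width: 0.0852
```

```bash
python3 -c "
from h import *
plan([.63,.185,.27],-13.2)"
```

```text
clock 2.45 tcp [0.6254 0.1186 0.2723] err_rot [ 0.49  0.18 -1.53] n 2
lin [-0.0062 -0.0327  0.0009] dr [ 0.24  0.09 -0.77]
lin [-0.0058 -0.0328  0.001 ] dr [ 0.24  0.09 -0.77]
```

>>> drive_tool:
  commands:
    - {"linear": [-0.006, -0.033, 0.001], "dr": [0.2, 0.1, -0.8], "jaw": 0}
    - {"linear": [-0.006, -0.027, 0.001], "dr": [0.2, 0.1, -0.8], "jaw": 0}
    - {"linear": [0, 0, 0], "dr": [0, 0, 0], "jaw": 0}

```text
clock: 2.82
tcp_pos: [0.6296, 0.1821, 0.2689]
orientation: [3.12, -0.357, -0.001]
contact_force: [0.6, -0.3, -0.5]
grip_width: 0.0855
```

```bash
cat >> h.py <<'E'
import pickle
def snap(n):
    p,R,o=pose(); c=viewer.calibration("wrist"); im=viewer.grab_frame("wrist")[:,:,::-1].copy()
    print("t %.2f"%o["clock"],p.round(4),R.as_matrix().round(4)[:,0],o["contact_force"].round(2),o["moment"].round(2),o["grip_width"])
    cv2.imwrite(f"pics/{n}.png",im); pickle.dump((c,p,R.as_matrix()),open(n+".pkl","wb")); return c,im
E
python3 -c "
from h import *
snap('w2')"
```

```text
t 2.83 [0.6296 0.1821 0.2689] [ 9.741e-01 -2.261e-01 -3.000e-04] [ 0.56 -0.26 -0.5 ] [-0.03  0.01  0.02] 0.08552821963335248
```

View pics/w2.png

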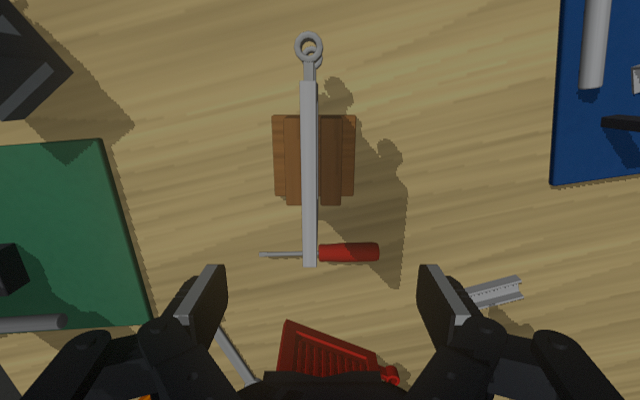

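```bash
python3 - <<'E'
from h import *
im=cv2.imread("pics/w2.png"); crop(im,270,20,350,280,2.3,"w2c.png")
c,p,R=pickle.load(open("w2.pkl","rb"))
a=onz(c,308.5,81,.162);b=onz(c,309.8,267,.162);s=onz(c,308.2,47,.142)
print(a,b,np.linalg.norm(a-b),"sock",s); d=a-b; print("psi",np.degrees(np.arctan2(d[1],d[0])),"mid",(a+b)/2,"mid->sock",np.linalg.norm(s[:2]-(a+b)[:2]/2))
print(proj(c,[p[0],p[1],.162]))
E
```

```text
[0.71612314 0.17161212 0.162     ] [0.57178012 0.20590036 0.162     ] 0.14835966570553571 sock [0.73967131 0.16680727 0.142     ]
psi -13.362760207006135 mid [0.64395163 0.18875624 0.162     ] mid->sock 0.09820393646640388
[321.76646463 197.80387032]
```

View pics/w2c.png

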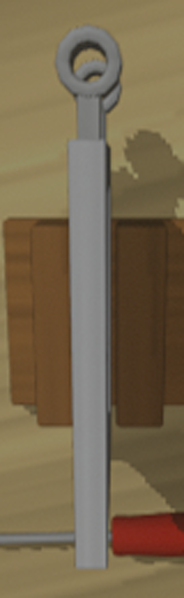

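```bash
python3 -c "
from h import *
plan([.6556,.186,.2],-13.3)"
```

```text
clock 2.88 tcp [0.63   0.1798 0.2689] err_rot [ 0.17 -0.02  0.08] n 2
lin [ 0.0117 -0.0061  0.0344] dr [ 0.09 -0.01  0.04]
lin [ 0.0117 -0.006   0.0345] dr [ 0.09 -0.01  0.04]
```

>>> drive_tool:
  commands:
    - {"linear": [0.012, -0.006, 0.034], "dr": [0.1, 0, 0], "jaw": 0}
    - {"linear": [0.012, -0.006, 0.034], "dr": [0.1, 0, 0], "jaw": 0}
    - {"linear": [0, 0, 0], "dr": [0, 0, 0], "jaw": 0}

```text
clock: 3.25
tcp_pos: [0.6584, 0.1776, 0.2003]
orientation: [3.115, -0.375, 0.004]
contact_force: [1.0, 0.0, 0.1]
grip_width: 0.0854
```

```bash
python3 -c "
from h import *
plan([.6556,.186,.129],-13.3)"
```

```text
clock 3.25 tcp [0.6584 0.1776 0.2003] err_rot [ 0.19 -0.19 -0.44] n 2
lin [-0.0025 -0.0038  0.0356] dr [ 0.09 -0.09 -0.22]
lin [-0.0024 -0.0038  0.0356] dr [ 0.09 -0.09 -0.22]
```

>>> drive_tool:
  commands:
    - {"linear": [-0.003, -0.007, 0.012], "dr": [0.1, -0.1, -0.4], "jaw": 0}
    - {"linear": [0, -0.003, 0.012], "dr": [0, 0, 0], "jaw": 0}

```text
clock: 3.5
tcp_pos: [0.6592, 0.1864, 0.1783]
orientation: [3.119, -0.369, 0.008]
contact_force: [0.3, -0.2, 0.2]
grip_width: 0.0854
```

```bash
python3 -c "
from h import *
plan([.6556,.186,.129],-13.3)"
```

```text
clock 3.50 tcp [0.6592 0.1864 0.1783] err_rot [ 0.01 -0.3  -0.21] n 1
lin [-0.0037  0.0013  0.0493] dr [ 0.01 -0.3  -0.21]
```

>>> drive_tool:
  commands:
    - {"linear": [-0.002, 0, 0.022], "dr": [0, -0.2, -0.2], "jaw": 0}
    - {"linear": [-0.001, 0, 0.02], "dr": [0, 0, 0], "jaw": 0}
    - {"linear": [0, 0, 0.007], "dr": [0, 0, 0], "jaw": 0}

```text
clock: 3.88
tcp_pos: [0.6566, 0.1879, 0.1285]
orientation: [-3.12, 0.363, -0.006]
contact_force: [1.0, 0.1, -0.3]
grip_width: 0.0855
```

```bash
python3 -c "
from h import *
plan([.6556,.186,.129],-13.3);snap('w3')"
```

```text
clock 3.88 tcp [0.6566 0.1879 0.1285] err_rot [-0.06 -0.22  0.04] n 1
lin [-0.0005  0.0021 -0.0005] dr [-0.06 -0.22  0.04]
t 3.88 [0.6566 0.1879 0.1285] [ 0.9733 -0.2294  0.0038] [ 1.01  0.1  -0.27] [0.02 0.02 0.01] 0.08550116875286577
```

View pics/w3.png

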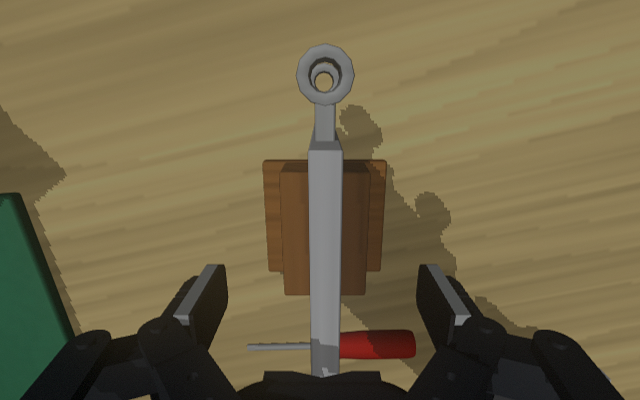

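>>> drive_tool:
  commands:
    - {"linear": [0, 0.0025, 0], "dr": [0, -0.2, 0], "jaw": 0.3}
    - {"linear": [0, 0.001, 0], "dr": [0, 0, 0], "jaw": 0.6}
  force: 100

```text
clock: 4.18
tcp_pos: [0.6564, 0.1845, 0.1291]
orientation: [-3.119, 0.363, -0.002]
contact_force: [0.7, -0.1, 0.4]
grip_width: 0.0518
```

```bash
python3 -c "
from h import *
plan([.6556,.186,.129],-13.3)"
```

```text
clock 4.17 tcp [0.6564 0.1845 0.1291] err_rot [-0.09 -0.06  0.04] n 1
lin [-0.0011 -0.0013  0.0001] dr [-0.09 -0.06  0.04]
```

>>> drive_tool:
  commands:
    - {"linear": [0, -0.001, 0], "dr": [0, 0, 0], "jaw": 0.75}
    - {"linear": [0, -0.0005, 0], "dr": [0, 0, 0], "jaw": 0.8}

```text
clock: 4.42
tcp_pos: [0.6575, 0.186, 0.1303]
orientation: [-3.118, 0.363, -0.005]
contact_force: [-0.6, -0.6, -0.5]
grip_width: 0.0172
```

```bash
python3 -c "
from h import *
plan([.6556,.186,.129],-13.3);snap('w4')"
```

```text
clock 4.42 tcp [0.6575 0.186  0.1303] err_rot [-0.15 -0.16  0.01] n 1
lin [-0.0018  0.0004  0.0013] dr [-0.15 -0.16  0.01]
t 4.42 [0.6575 0.186  0.1303] [ 0.9732 -0.2299  0.0028] [-0.56 -0.6  -0.54] [-0.01  0.03  0.02] 0.01717893683107539
```

View pics/w4.png

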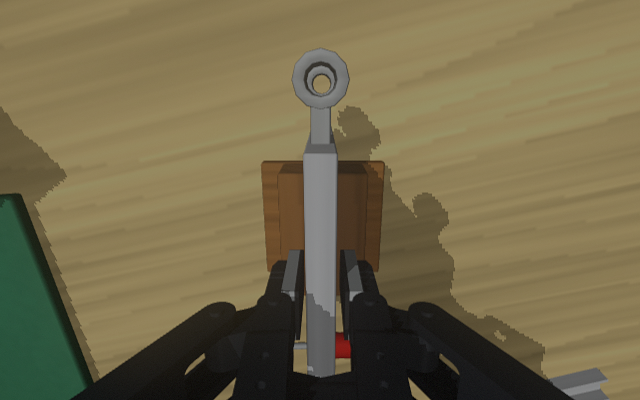

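>>> drive_tool:
  commands:
    - {"linear": [0, 0, 0.001], "dr": [-0.1, -0.1, 0], "jaw": 1}
    - {"linear": [0, 0, 0], "dr": [0, 0, 0], "jaw": 1}
    - {"linear": [0, 0, 0], "dr": [0, 0, 0], "jaw": 1}
  force: 110

```text
clock: 4.85
tcp_pos: [0.6578, 0.1864, 0.1303]
orientation: [-3.119, 0.363, -0.004]
contact_force: [-0.2, 0.8, 0.3]
grip_width: 0.0107
```

```bash
python3 -c "
from h import *
plan([.6556,.186,.129],-13.3);print(pose()[2])"
```

```text
clock 4.85 tcp [0.6578 0.1864 0.1303] err_rot [-0.08 -0.12  0.03] n 1
lin [-0.0021  0.0009  0.0013] dr [-0.08 -0.12  0.03]
{'clock': 4.85, 'joints': array([-0.2045205 ,  0.59903527, -0.23552964,  1.60704089,  0.16242982,
        0.95227077, -2.29700508]), 'qvel': array([-0.00011131, -0.00241769,  0.00035427, -0.00186272,  0.00146123,
        0.00111074,  0.00137947]), 'tau': array([-5.79941925e-02, -6.32894397e+01, -2.63417020e+00, -2.51273632e+01,
       -1.89088122e-02, -7.79669406e-02,  9.84904007e-03]), 'tcp_pos': array([0.65784904, 0.18642129, 0.13034977]), 'orientation': array([-3.11949354,  0.36289036, -0.00350867]), 'contact_force': array([-0.15236944,  0.77812682,  0.3327226 ]), 'moment': array([-0.1066309 ,  0.04129093, -0.04381857]), 'grip_width': 0.010745366112196961}
```

>>> drive_tool:
  commands:
    - {"linear": [0, 0, -0.006], "dr": [0, 0, 0], "jaw": 1}
    - {"linear": [0, 0, -0.012], "dr": [0, 0, 0], "jaw": 1}
    - {"linear": [0, 0, -0.02], "dr": [0, 0, 0], "jaw": 1}
    - {"linear": [0, 0, -0.025], "dr": [0, 0, 0], "jaw": 1}
    - {"linear": [0, 0, -0.025], "dr": [0, 0, 0], "jaw": 1}
    - {"linear": [0, 0, -0.015], "dr": [0, 0, 0], "jaw": 1}
    - {"linear": [0, 0, 0], "dr": [0, 0, 0], "jaw": 1}

```text
clock: 5.72
tcp_pos: [0.6567, 0.186, 0.2395]
orientation: [-3.12, 0.363, -0.001]
contact_force: [0.3, 0.3, -4.8]
grip_width: 0.0106
```

```bash
python3 -c "
from h import *
snap('w5');print(pose()[2]['moment'])"
```

```text
t 5.72 [0.6567 0.186  0.2395] [ 9.733e-01 -2.295e-01  7.000e-04] [ 0.26  0.33 -4.78] [0.01 0.04 0.  ] 0.010630849633808769
[ 0.03953355 -0.03580036  0.02707434]
```

View pics/w5.png

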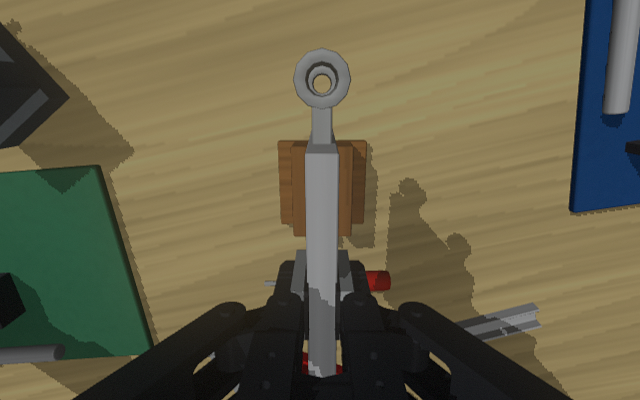

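```bash
python3 - <<'E'
from h import *
im=cv2.imread("pics/w5.png"); crop(im,280,40,365,180,5,"w5c.png")
E
```

```text
(no output)
```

View pics/w5c.png

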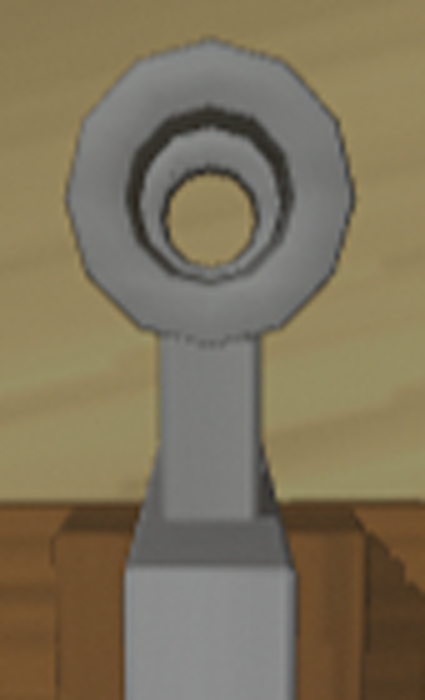

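```bash
python3 - <<'E'
from h import *
c,p,R=pickle.load(open("w5.pkl","rb"))
def intool(px,zt):   # point on plane tool z = zt
    o,d=ray(c,*px); o=R.T@(o-p); d=R.T@d; return o+d*(zt-o[2])/d[2]
print("upper socket top",intool((322.05,78.8),-.0117), "bore low hole", intool((322,83.6),.098),intool((322,83.6),.078))
print("panel hinge end top", intool((322,152.5),-.0317))
E
```

```text
upper socket top [ 0.08509121 -0.00011278 -0.0117    ] bore low hole [ 8.48210593e-02 -4.00516458e-05  9.80000000e-02] [ 8.45671119e-02 -5.65118135e-05  7.80000000e-02]
panel hinge end top [ 0.06154587 -0.00013642 -0.0317    ]
```

```bash
python3 -c "
from h import *
plan([.51,.02,.23],-6)"
```

```text
clock 5.78 tcp [0.6563 0.1858 0.2385] err_rot [ 0.01  0.03 -7.26] n 4
lin [-0.0261  0.0487  0.0022] dr [ 0.    0.01 -1.82]
lin [-0.0276  0.0479  0.0021] dr [ 0.    0.01 -1.82]
lin [-0.0291  0.047   0.0021] dr [ 0.    0.01 -1.82]
lin [-0.0306  0.046   0.0021] dr [ 0.    0.01 -1.82]
```

>>> drive_tool:
  commands:
    - {"linear": [-0.012, 0.022, 0.001], "dr": [0, 0, -1], "jaw": 1}
    - {"linear": [-0.022, 0.041, 0.002], "dr": [0, 0, -1.4], "jaw": 1}
    - {"linear": [-0.024, 0.041, 0.002], "dr": [0, 0, -1.4], "jaw": 1}
    - {"linear": [-0.025, 0.041, 0.002], "dr": [0, 0, -1.4], "jaw": 1}
    - {"linear": [-0.022, 0.04, 0.001], "dr": [0, 0, -1.4], "jaw": 1}
    - {"linear": [-0.01, 0.04, 0], "dr": [0, 0, -0.7], "jaw": 1}

```text
clock: 6.52
tcp_pos: [0.497, -0.0182, 0.2234]
orientation: [3.138, -0.146, -0.018]
contact_force: [0.4, 0.1, -4.4]
grip_width: 0.0104
```

```bash
python3 -c "
from h import *
plan([.498,-.235,.215],-4)"
```

```text
clock 6.53 tcp [ 0.497  -0.0182  0.2234] err_rot [ 0.04  0.67 -1.34] n 4
lin [0.0053 0.0539 0.0021] dr [ 0.01  0.17 -0.33]
lin [0.005  0.054  0.0021] dr [ 0.01  0.17 -0.33]
lin [0.0047 0.054  0.0021] dr [ 0.01  0.17 -0.33]
lin [0.0044 0.054  0.0021] dr [ 0.01  0.17 -0.33]
```

>>> drive_tool:
  commands:
    - {"linear": [0.008, 0.045, 0], "dr": [0, 0.2, -0.3], "jaw": 1}
    - {"linear": [0.006, 0.045, 0], "dr": [0, 0.2, -0.3], "jaw": 1}
    - {"linear": [0.005, 0.045, 0], "dr": [0, 0.2, -0.3], "jaw": 1}
    - {"linear": [0.004, 0.035, 0], "dr": [0, 0.1, -0.3], "jaw": 1}
    - {"linear": [0, 0.015, 0], "dr": [0, 0, 0], "jaw": 1}
    - {"linear": [0, 0, 0], "dr": [0, 0, 0], "jaw": 1}

```text
clock: 7.28
tcp_pos: [0.4979, -0.2123, 0.2182]
orientation: [3.139, -0.119, -0.014]
contact_force: [-0.6, 0.8, -3.9]
grip_width: 0.0103
```

```bash
python3 -c "
from h import *
snap('w6');plan([.496,-.26,.171],-4)"
```

```text
t 7.28 [ 0.4979 -0.2123  0.2182] [ 0.9971 -0.0755 -0.0088] [-0.61  0.85 -3.91] [ 0.06 -0.06  0.01] 0.010284820567478564
clock 7.33 tcp [ 0.4981 -0.2113  0.2182] err_rot [-0.    0.5  -0.24] n 2
lin [0.0009 0.0244 0.0236] dr [-0.    0.25 -0.12]
lin [0.0008 0.0244 0.0236] dr [-0.    0.25 -0.12]
```

View pics/w6.png

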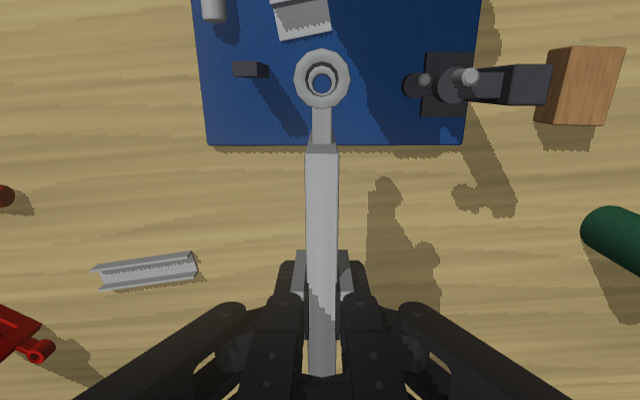

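>>> drive_tool:
  commands:
    - {"linear": [0, 0.018, 0.012], "dr": [0, 0.4, 0], "jaw": 1}
    - {"linear": [0, 0.018, 0.016], "dr": [0, 0.2, 0], "jaw": 1}
    - {"linear": [0, 0.005, 0.014], "dr": [0, 0, 0], "jaw": 1}
    - {"linear": [0, 0, 0.003], "dr": [0, 0, 0], "jaw": 1}

```text
clock: 7.82
tcp_pos: [0.4949, -0.2511, 0.1692]
orientation: [-3.138, 0.109, -0.001]
contact_force: [-0.9, 0.5, -3.9]
grip_width: 0.0106
```

```bash
python3 -c "
from h import *
plan([.4941,-.2978,.171],-4)
p,R,o=pose();print(o['contact_force'],o['moment'])"
```

```text
clock 7.83 tcp [ 0.4949 -0.2511  0.1692] err_rot [-0.1  -0.04  0.03] n 1
lin [ 0.0024  0.0467 -0.0019] dr [-0.1  -0.04  0.03]
[-0.92637437  0.4653313  -3.87772728] [ 0.05545444 -0.02681644 -0.04394864]
```

>>> drive_tool:
  commands:
    - {"linear": [0.001, 0.015, -0.004], "dr": [0, 0, 0], "jaw": 1}
    - {"linear": [0.001, 0.014, -0.001], "dr": [0, 0, 0], "jaw": 1}
    - {"linear": [0, 0.006, 0], "dr": [0, 0, 0], "jaw": 1}
    - {"linear": [0, 0, 0], "dr": [0, 0, 0], "jaw": 1}

```text
clock: 8.32
tcp_pos: [0.4954, -0.2888, 0.1752]
orientation: [-3.139, 0.108, -0.004]
contact_force: [-0.1, -0.2, -4.6]
grip_width: 0.0103
```

```bash
python3 -c "
from h import *
c,im=snap('w7');plan([.4941,-.2978,.171],-4); crop(im,270,20,450,150,4,'w7c.png')"
```

```text
t 8.32 [ 0.4954 -0.2888  0.1752] [ 0.9976 -0.069   0.0023] [-0.09 -0.23 -4.57] [ 0.02 -0.02  0.07] 0.010344431133336237
clock 8.38 tcp [ 0.4955 -0.2884  0.1752] err_rot [-0.08 -0.14  0.07] n 1
lin [-0.0007  0.0094  0.0042] dr [-0.08 -0.14  0.07]
```

View pics/w7c.png

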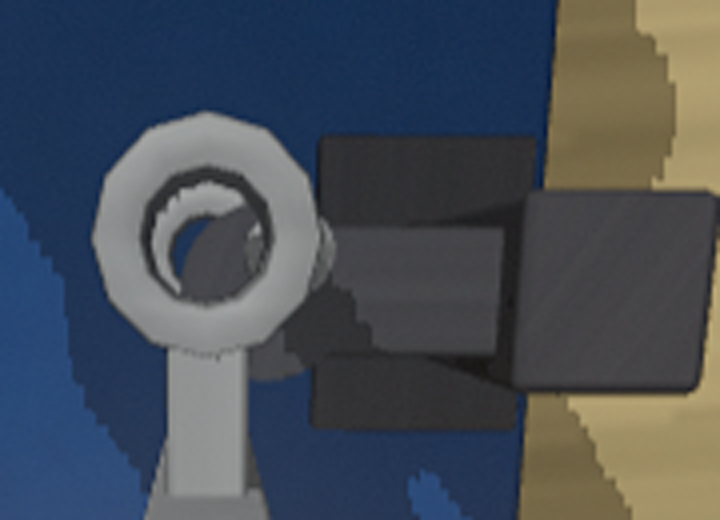

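```bash
python3 - <<'E'
from h import *
c,p,R=pickle.load(open("w7.pkl","rb"))
print("proj P", (proj(c,[.5789,-.3037,.158])-[270,20])*4)
print("proj boss", (proj(c,[.5742,-.3024,.14])-[270,20])*4)
P=onz(c,270+290/4,20+255/4,.158); print("P seen",P, "socket", p+R@[.085,0,0])
E
```

```text
proj P [289.64840181 250.01622857]
proj boss [273.01865718 292.70509758]
P seen [ 0.57836733 -0.30371352  0.158     ] socket [ 0.5801949  -0.2946978   0.17542938]
```

>>> drive_tool:
  commands:
    - {"linear": [-0.001, 0.007, 0.001], "dr": [-0.1, -0.1, 0], "jaw": 1}
    - {"linear": [0, 0.003, 0.001], "dr": [0, 0, 0], "jaw": 1}
    - {"linear": [0, 0, 0], "dr": [0, 0, 0], "jaw": 1}

```text
clock: 8.75
tcp_pos: [0.4938, -0.2981, 0.1731]
orientation: [3.14, -0.106, 0.001]
contact_force: [-0.6, -0.5, -3.8]
grip_width: 0.0106
```

```bash
python3 -c "
from h import *
c,im=snap('w8');plan([.4941,-.2978,.171],-4); crop(im,270,20,450,150,4,'w8c.png')"
```

```text
t 8.75 [ 0.4938 -0.2981  0.1731] [ 9.977e-01 -6.730e-02  5.000e-04] [-0.59 -0.46 -3.79] [ 0.04 -0.02  0.01] 0.010591428553407656
clock 8.80 tcp [ 0.4939 -0.298   0.1732] err_rot [-0.   -0.03  0.15] n 1
lin [ 0.0002 -0.0002  0.0022] dr [-0.   -0.03  0.15]
```

View pics/w8c.png

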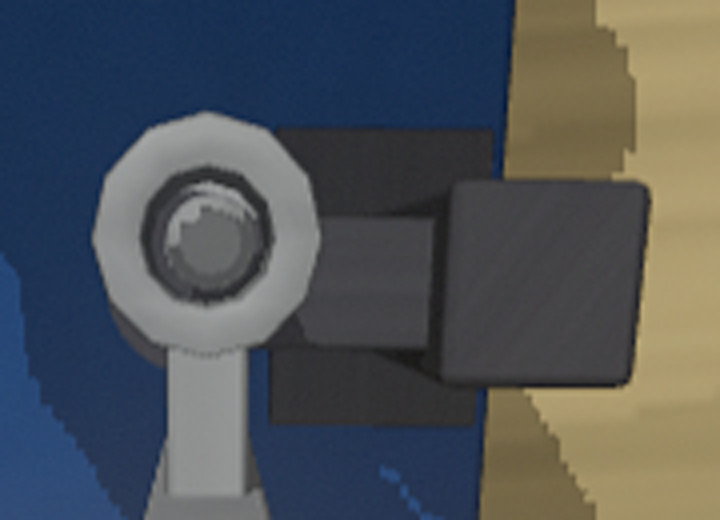

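```bash
python3 - <<'E'
from h import *
c,p,R=pickle.load(open("w8.pkl","rb"))
for x in [.0845,.085]:
  for z in [-.0117,.0083,.0151]: print(x,z,((proj(c,p+R@[x,0,z])-[270,20])*4).round(1))
im=cv2.imread("pics/w8.png"); crop(im,290,45,360,110,10,"w8d.png")
E
```

```text
0.0845 -0.0117 [209.6 242.5]
0.0845 0.0083 [209.3 246.7]
0.0845 0.0151 [209.2 247.8]
0.085 -0.0117 [209.6 236.7]
0.085 0.0083 [209.3 241.7]
0.085 0.0151 [209.2 243. ]
```

View pics/w8d.png

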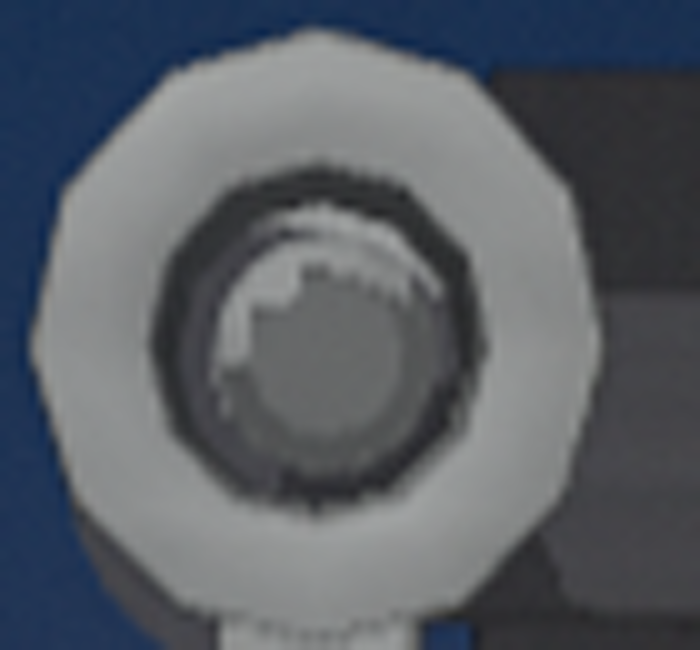

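>>> drive_tool:
  commands:
    - {"linear": [0, 0, 0.003], "dr": [0, 0, 0], "jaw": 1}
    - {"linear": [0, 0, 0.002], "dr": [0, 0, 0], "jaw": 1}
    - {"linear": [0, 0, 0.002], "dr": [0, 0, 0], "jaw": 1}

```text
clock: 9.18
tcp_pos: [0.494, -0.2974, 0.1657]
orientation: [-3.14, 0.104, -0.001]
contact_force: [-0.3, -0.6, -3.9]
grip_width: 0.0102
```

```bash
python3 -c "
from h import *
plan([.4941,-.2978,.1483],-4)
p,R,o=pose();print(o['contact_force'],o['moment'])"
```

```text
clock 9.18 tcp [ 0.494  -0.2974  0.1657] err_rot [-0.02 -0.03  0.19] n 1
lin [0.0001 0.0004 0.0174] dr [-0.02 -0.03  0.19]
[-0.31376869 -0.61566696 -3.92720802] [ 0.03930947 -0.04084603  0.01739959]
```

>>> drive_tool:
  commands:
    - {"linear": [0, 0.0005, 0.002], "dr": [0, 0, 0.1], "jaw": 1}
    - {"linear": [0, 0, 0.002], "dr": [0, 0, 0], "jaw": 1}
    - {"linear": [0, 0, 0.002], "dr": [0, 0, 0], "jaw": 1}

```text
clock: 9.55
tcp_pos: [0.494, -0.2979, 0.1592]
orientation: [-3.139, 0.107, -0.001]
contact_force: [-0.6, 0.6, -4.2]
grip_width: 0.0101
```

```bash
python3 -c "
from h import *
c,im=snap('w9');plan([.4941,-.2978,.1483],-4); crop(im,290,45,360,110,10,'w9d.png')"
```

```text
t 9.55 [ 0.494  -0.2979  0.1592] [ 9.977e-01 -6.810e-02  5.000e-04] [-0.61  0.6  -4.24] [ 0.03 -0.02  0.07] 0.01014965426421497
clock 9.60 tcp [ 0.4939 -0.2978  0.159 ] err_rot [-0.03 -0.    0.1 ] n 1
lin [ 0.0002 -0.      0.0107] dr [-0.03 -0.    0.1 ]
```

View pics/w9d.png

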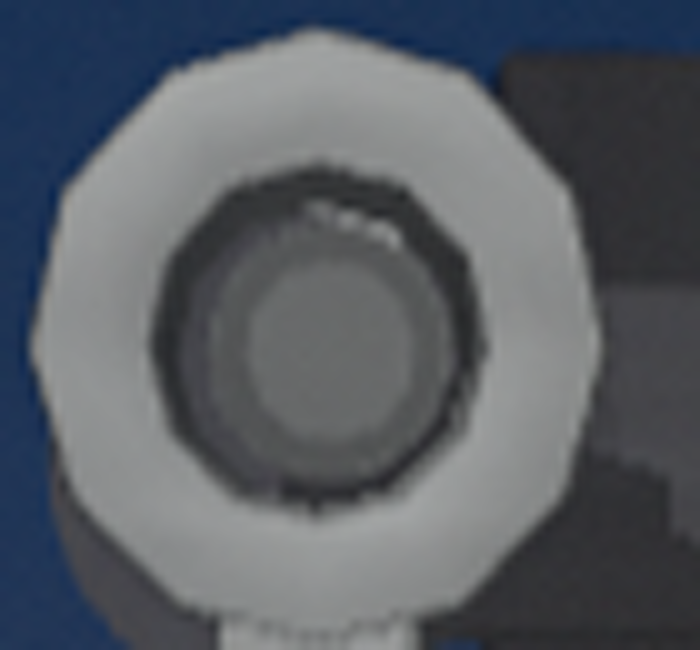

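>>> drive_tool:
  commands:
    - {"linear": [0, 0.0003, 0.0025], "dr": [0, 0, 0.1], "jaw": 1}
    - {"linear": [0, 0, 0.0025], "dr": [0, 0, 0], "jaw": 1}
    - {"linear": [0, 0, 0.002], "dr": [0, 0, 0], "jaw": 1}
    - {"linear": [0, 0, 0.001], "dr": [0, 0, 0], "jaw": 1}

```text
clock: 10.1
tcp_pos: [0.4938, -0.2982, 0.1504]
orientation: [-3.139, 0.11, -0.0]
contact_force: [0.0, -0.4, -5.6]
grip_width: 0.0103
```

```bash
python3 -c "
from h import *
plan([.4941,-.2978,.1483],-4)
p,R,o=pose();print(o['contact_force'],o['moment'])"
```

```text
clock 10.10 tcp [ 0.4938 -0.2982  0.1504] err_rot [-0.02 -0.01 -0.02] n 1
lin [ 0.0002 -0.0004  0.0021] dr [-0.02 -0.01 -0.02]
[ 0.04200414 -0.42220088 -5.61316905] [-0.01009277 -0.03613871 -0.01335213]
```

>>> drive_tool:
  commands:
    - {"linear": [0, -0.0002, 0.001], "dr": [0, 0, 0], "jaw": 1}
    - {"linear": [0, 0, 0.0008], "dr": [0, 0, 0], "jaw": 1}

```text
clock: 10.35
tcp_pos: [0.494, -0.298, 0.1486]
orientation: [-3.139, 0.11, -0.001]
contact_force: [-0.2, -0.0, -3.8]
grip_width: 0.0107
```

```bash
python3 -c "
from h import *
plan([.4941,-.2978,.1483],-4)
p,R,o=pose();print(o['contact_force'],o['moment'])"
```

```text
clock 10.35 tcp [ 0.494  -0.298   0.1486] err_rot [-0.03 -0.02 -0.02] n 1
lin [ 0.0001 -0.0002  0.0003] dr [-0.03 -0.02 -0.02]
[-0.24213482 -0.03355369 -3.79473951] [ 0.01649617 -0.05887777  0.02299034]
```

>>> drive_tool:
  commands:
    - {"linear": [0, 0, 0.0008], "dr": [0, 0, 0], "jaw": 1}

```text
clock: 10.48
tcp_pos: [0.4939, -0.2981, 0.1481]
orientation: [-3.139, 0.11, -0.0]
contact_force: [-3.4, 1.0, 2.0]
grip_width: 0.0107
```

>>> drive_tool:
  commands:
    - {"linear": [0, 0, 0.0008], "dr": [0, 0, 0], "jaw": 1}

```text
clock: 10.6
tcp_pos: [0.4939, -0.2981, 0.148]
orientation: [-3.14, 0.11, -0.001]
contact_force: [-4.7, 1.1, 4.9]
grip_width: 0.0104
```

>>> drive_tool:
  commands:
    - {"linear": [0, 0, 0], "dr": [0, 0, 0], "jaw": 0.8}
    - {"linear": [0, 0, 0], "dr": [0, 0, 0], "jaw": 0.7}
    - {"linear": [0, 0, 0], "dr": [0, 0, 0], "jaw": 0.6}

```text
clock: 10.98
tcp_pos: [0.4955, -0.2988, 0.149]
orientation: [3.138, -0.11, 0.006]
contact_force: [-0.7, 0.4, 0.4]
grip_width: 0.0344
```

```bash
python3 -c "
from h import *
c,im=snap('w10')
t=viewer.grab_frame('side')[:,:,::-1]; crop(t,265,60,400,190,5,'s10.png')
t=viewer.grab_frame('top')[:,:,::-1]; crop(t,335,100,465,220,5,'t10.png')"
```

```text
t 10.97 [ 0.4955 -0.2988  0.149 ] [ 0.9975 -0.0701  0.004 ] [-0.71  0.42  0.43] [-0.03  0.05  0.03] 0.034352266733995725
```

View pics/w10.png

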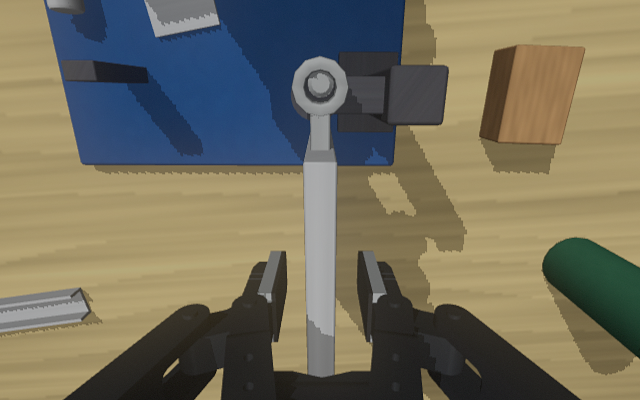

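View pics/s10.png

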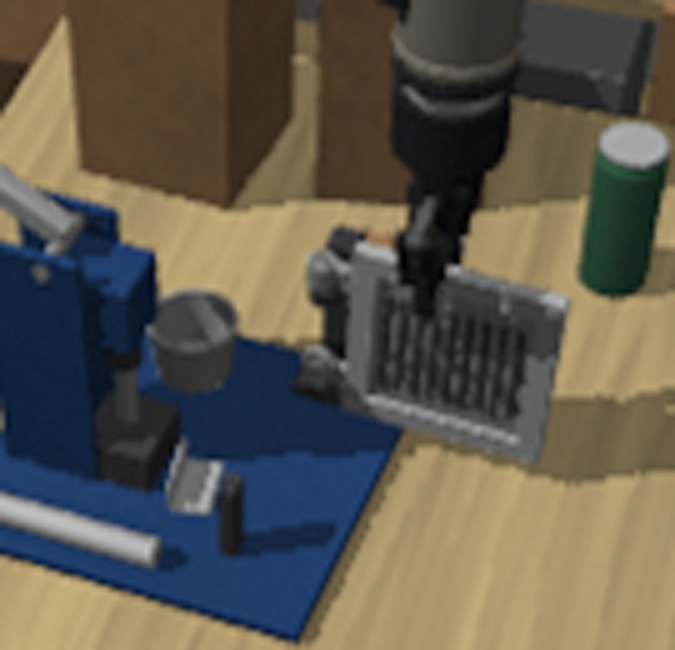

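View pics/t10.png

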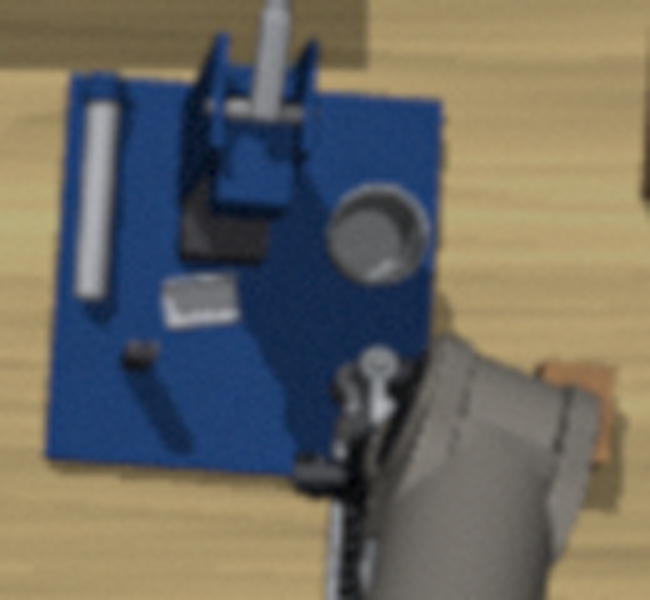

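>>> drive_tool:
  commands:
    - {"linear": [-0.014, 0, -0.002], "dr": [0, 0, 0], "jaw": 0.7}
    - {"linear": [-0.014, 0, -0.002], "dr": [0, 0, 0], "jaw": 0.7}
    - {"linear": [-0.007, 0, -0.001], "dr": [0, 0, 0], "jaw": 0.7}
    - {"linear": [0, 0, 0], "dr": [0, 0, 0], "jaw": 0.7}

```text
clock: 11.62
tcp_pos: [0.4567, -0.2962, 0.1541]
orientation: [3.138, -0.112, 0.004]
contact_force: [0.9, -0.7, -0.3]
grip_width: 0.0258
```

```bash
cat >> h.py <<'E'
P=np.array([.5788,-.3037])
def st():
    p,R,o=pose(); v=p[:2]-P
    x=R.as_matrix()[:,0]
    print("t %.2f"%o["clock"],p.round(4),"r %.4f phi %.2f psi %.2f"%(np.hypot(*v),np.degrees(np.arctan2(v[1],v[0])),np.degrees(np.arctan2(x[1],x[0]))),"F",o["contact_force"].round(1),"w %.4f"%o["grip_width"],"j",o["joints"].round(2), "tilt",R.as_matrix()[:2,2].round(4))
E
python3 -c "
from h import *
st()"
```

```text
t 11.62 [ 0.4567 -0.2962  0.1541] r 0.1223 phi 176.49 psi -4.07 F [ 0.9 -0.7 -0.3] w 0.0258 j [ 0.53  0.36 -0.09  1.94  0.04  0.84 -1.22] tilt [ 0.0027 -0.0014]
```

>>> drive_tool:
  commands:
    - {"linear": [0.0002, -0.006, 0], "dr": [0, 0, 3], "jaw": 0.7}
    - {"linear": [0.0003, -0.0085, 0], "dr": [0, 0, 4], "jaw": 0.7}
    - {"linear": [0.0005, -0.0105, 0], "dr": [0, 0, 5], "jaw": 0.7}
    - {"linear": [0.0005, -0.0105, 0], "dr": [0, 0, 5], "jaw": 0.7}

```text
clock: 12.12
tcp_pos: [0.4652, -0.2624, 0.1545]
orientation: [3.084, -0.592, 0.007]
contact_force: [-1.6, -0.8, -0.2]
grip_width: 0.0261
```

```bash
python3 -c "
from h import *
st()"
```

```text
t 12.12 [ 0.4652 -0.2624  0.1545] r 0.1209 phi 160.01 psi -21.72 F [-1.6 -0.8 -0.2] w 0.0261 j [ 0.43  0.34 -0.04  1.97  0.02  0.83 -1.57] tilt [ 0.0043 -0.0025]
```

```bash
cat >> h.py <<'E'
def arc(phis,psis,r=.122):
    p,R,o=pose(); x=R.as_matrix()[:,0]; a0=np.degrees(np.arctan2(x[1],x[0])); q=p[:2]
    for f,s in zip(phis,psis):
        n=P+r*np.array([np.cos(np.radians(f)),np.sin(np.radians(f))]); d=n-q; c,si=np.cos(np.radians(a0)),np.sin(np.radians(a0))
        print(f,s,"lin",np.round([d@[c,si],d@[si,-c]],4),"dz %.1f"%(a0-s)); q=n;a0=s
E
python3 -c "
from h import *
arc([155,150,145,140,135,130,125,120],[-26,-30,-34,-38,-42,-46,-50,-54])"
```

```text
155 -26 lin [-0.0009 -0.0106] dz 4.3
150 -30 lin [ 0.0003 -0.0106] dz 4.0
145 -34 lin [ 0.0005 -0.0106] dz 4.0
140 -38 lin [ 0.0006 -0.0106] dz 4.0
135 -42 lin [ 0.0008 -0.0106] dz 4.0
130 -46 lin [ 0.001  -0.0106] dz 4.0
125 -50 lin [ 0.0012 -0.0106] dz 4.0
120 -54 lin [ 0.0014 -0.0106] dz 4.0
```

>>> drive_tool:
  commands:
    - {"linear": [-0.0009, -0.0105, 0], "dr": [0, 0, 4], "jaw": 0.7}
    - {"linear": [0.0003, -0.0105, 0], "dr": [0, 0, 4], "jaw": 0.7}
    - {"linear": [0.0005, -0.0105, 0], "dr": [0, 0, 4], "jaw": 0.7}
    - {"linear": [0.0006, -0.0105, 0], "dr": [0, 0, 4], "jaw": 0.7}
    - {"linear": [0.0008, -0.0105, 0], "dr": [0, 0, 4], "jaw": 0.7}
    - {"linear": [0.001, -0.0105, 0], "dr": [0, 0, 4], "jaw": 0.7}

```text
clock: 12.88
tcp_pos: [0.5019, -0.2091, 0.1547]
orientation: [2.886, -1.24, 0.009]
contact_force: [0.5, -1.6, 0.4]
grip_width: 0.0255
```

```bash
python3 -c "
from h import *
st();arc([125,120,115,110,105,101,98,96],[-52,-56,-60,-63,-66,-69,-71,-72])"
```

```text
t 12.88 [ 0.5019 -0.2091  0.1547] r 0.1219 phi 129.09 psi -46.50 F [ 0.5 -1.6  0.4] w 0.0255 j [ 0.25  0.35  0.03  1.95 -0.01  0.84 -2.09] tilt [ 0.005 -0.003]
125 -52 lin [ 0.0009 -0.0087] dz 5.5
120 -56 lin [ 0.001  -0.0106] dz 4.0
115 -60 lin [ 0.0012 -0.0106] dz 4.0
110 -63 lin [ 0.0014 -0.0106] dz 3.0
105 -66 lin [ 0.0018 -0.0105] dz 3.0
101 -69 lin [ 0.0016 -0.0084] dz 3.0
98 -71 lin [ 0.0013 -0.0063] dz 2.0
96 -72 lin [ 0.0009 -0.0042] dz 1.0
```

>>> drive_tool:
  commands:
    - {"linear": [0.0009, -0.009, 0], "dr": [0, 0, 4], "jaw": 0.7}
    - {"linear": [0.001, -0.0105, 0], "dr": [0, 0, 4], "jaw": 0.7}
    - {"linear": [0.0012, -0.0105, 0], "dr": [0, 0, 4], "jaw": 0.7}
    - {"linear": [0.0014, -0.009, 0], "dr": [0, 0, 3], "jaw": 0.7}
    - {"linear": [0.0014, -0.007, 0], "dr": [0, 0, 3], "jaw": 0.7}
    - {"linear": [0.001, -0.004, 0], "dr": [0, 0, 2], "jaw": 0.7}

```text
clock: 13.62
tcp_pos: [0.5491, -0.1842, 0.1548]
orientation: [-2.618, 1.735, -0.009]
contact_force: [-0.6, -0.1, 1.3]
grip_width: 0.0254
```

```bash
python3 -c "
from h import *
st();snap('w11');arc([99,97,95,93,92,91,90],[-69,-70,-71,-72,-73,-74,-75])"
```

```text
t 13.62 [ 0.5491 -0.1842  0.1548] r 0.1231 phi 103.95 psi -67.06 F [-0.6 -0.1  1.3] w 0.0254 j [ 0.14  0.4   0.1   1.87 -0.05  0.86 -2.48] tilt [ 0.0053 -0.0028]
t 13.62 [ 0.5491 -0.1842  0.1548] [ 0.3897 -0.9209  0.0046] [-0.64 -0.05  1.32] [-0.02  0.06  0.  ] 0.02537119707266064
99 -69 lin [ 0.0031 -0.0096] dz 1.9
97 -70 lin [ 0.001  -0.0041] dz 1.0
95 -71 lin [ 0.001  -0.0041] dz 1.0
93 -72 lin [ 0.0011 -0.0041] dz 1.0
92 -73 lin [ 0.0006 -0.0021] dz 1.0
91 -74 lin [ 0.0006 -0.0021] dz 1.0
90 -75 lin [ 0.0006 -0.0021] dz 1.0
```

View pics/w11.png

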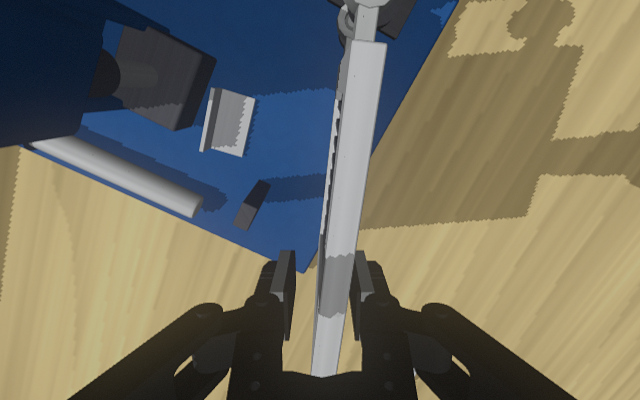

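>>> drive_tool:
  commands:
    - {"linear": [0.002, -0.006, 0], "dr": [0, 0, 1.5], "jaw": 0.7}
    - {"linear": [0.002, -0.006, 0], "dr": [0, 0, 1.5], "jaw": 0.7}
    - {"linear": [0.0015, -0.005, 0], "dr": [0, 0, 1], "jaw": 0.7}
    - {"linear": [0.001, -0.004, 0], "dr": [0, 0, 1], "jaw": 0.7}

```text
clock: 14.18
tcp_pos: [0.5724, -0.1828, 0.1548]
orientation: [-2.534, 1.855, -0.009]
contact_force: [-0.3, -0.4, -0.5]
grip_width: 0.026
```

```bash
python3 -c "
from h import *
st();snap('w12');arc([92,91,90,89,88,87,86],[-73]*7)"
```

```text
t 14.18 [ 0.5724 -0.1828  0.1548] r 0.1211 phi 93.02 psi -72.42 F [-0.3 -0.4 -0.5] w 0.0260 j [ 0.11  0.44  0.12  1.82 -0.06  0.88 -2.57] tilt [ 0.0052 -0.0026]
t 14.18 [ 0.5724 -0.1828  0.1548] [ 0.302  -0.9533  0.004 ] [-0.28 -0.38 -0.47] [ 0.03  0.18 -0.04] 0.02596703533407954
92 -73 lin [-0.0003 -0.0017] dz 0.6
91 -73 lin [ 0.0006 -0.0021] dz 0.0
90 -73 lin [ 0.0006 -0.002 ] dz 0.0
89 -73 lin [ 0.0006 -0.002 ] dz 0.0
88 -73 lin [ 0.0007 -0.002 ] dz 0.0
87 -73 lin [ 0.0007 -0.002 ] dz 0.0
86 -73 lin [ 0.0007 -0.002 ] dz 0.0
```

View pics/w12.png

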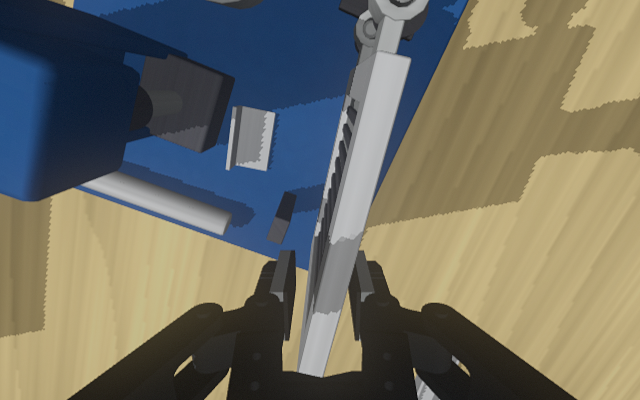

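```bash
python3 - <<'E'
from h import *
c,p,R=pickle.load(open("w12.pkl","rb"))
for a,b in [((410,57),(322,377)),((370,50),(299,372))]:
    A=onz(c,*a,.18);B=onz(c,*b,.18);d=B-A;print(A,B,np.degrees(np.arctan2(d[1],d[0])),np.linalg.norm(d))
print("stop top", onz(c,290,195,.076),onz(c,272,240,.076),onz(c,285,243,.076))
E
```

```text
[ 0.57257975 -0.27836835  0.18      ] [ 0.55959148 -0.14340767  0.18      ] 95.49707135247019 0.1355842132980199
[ 0.58561805 -0.27641542  0.18      ] [ 0.57024348 -0.14299064  0.18      ] 96.5732165408906 0.13430766789432852
stop top [ 0.59713105 -0.18703709  0.076     ] [ 0.60023538 -0.14991074  0.076     ] [ 0.59054307 -0.15047165  0.076     ]
```

>>> drive_tool:
  commands:
    - {"linear": [0.0003, -0.002, 0], "dr": [0, 0, 0.3], "jaw": 0.7}
    - {"linear": [0.0006, -0.0025, 0], "dr": [0, 0, 0.3], "jaw": 0.7}
    - {"linear": [0.0006, -0.002, 0], "dr": [0, 0, 0.3], "jaw": 0.7}
    - {"linear": [0.0006, -0.002, 0], "dr": [0, 0, 0.3], "jaw": 0.7}

```text
clock: 14.72
tcp_pos: [0.582, -0.1822, 0.1549]
orientation: [-2.513, 1.884, -0.009]
contact_force: [-0.2, 0.8, -0.0]
grip_width: 0.0258
```

```bash
python3 -c "
from h import *
st()"
```

```text
t 14.72 [ 0.582  -0.1822  0.1549] r 0.1215 phi 88.51 psi -73.73 F [-0.2  0.8 -0. ] w 0.0258 j [ 0.11  0.45  0.12  1.8  -0.07  0.89 -2.6 ] tilt [ 0.0054 -0.0026]
```

>>> drive_tool:
  commands:
    - {"linear": [0.0006, -0.002, 0], "dr": [0, 0, 0.3], "jaw": 0.7}
    - {"linear": [0.0004, -0.0015, 0], "dr": [0, 0, 0], "jaw": 0.7}

```text
clock: 14.98
tcp_pos: [0.5859, -0.1821, 0.1549]
orientation: [-2.507, 1.891, -0.009]
contact_force: [-0.3, -0.3, -0.2]
grip_width: 0.0258
```

>>> drive_tool:
  commands:
    - {"linear": [0.0004, -0.0015, 0], "dr": [0, 0, 0], "jaw": 0.7}

```text
clock: 15.1
tcp_pos: [0.5875, -0.1821, 0.1549]
orientation: [-2.507, 1.891, -0.009]
contact_force: [-0.5, 0.9, 0.1]
grip_width: 0.0254
```

```bash
python3 - <<'E'
from h import *
st();c,im=snap('w13')
E
```

```text
t 15.10 [ 0.5875 -0.1821  0.1549] r 0.1220 phi 85.90 psi -74.04 F [-0.5  0.9  0.1] w 0.0254 j [ 0.1   0.46  0.12  1.79 -0.07  0.9  -2.6 ] tilt [ 0.0053 -0.0024]
t 15.10 [ 0.5875 -0.1821  0.1549] [ 0.2749 -0.9615  0.0038] [-0.46  0.93  0.1 ] [0.03 0.06 0.03] 0.025422144494765035
```

View pics/w13.png

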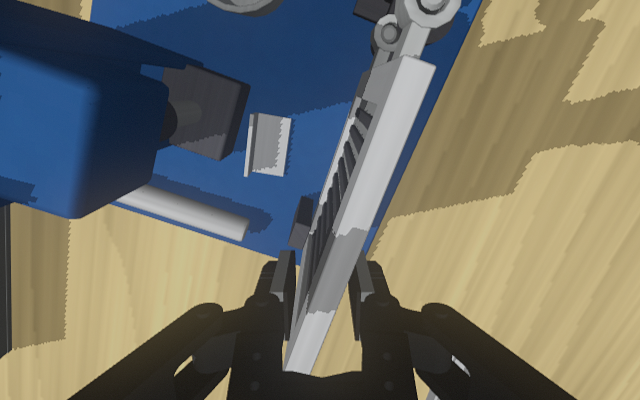

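>>> drive_tool:
  commands:
    - {"linear": [0.0004, -0.0015, 0], "dr": [0, 0, 0.5], "jaw": 0.7}

```text
clock: 15.28
tcp_pos: [0.5893, -0.1821, 0.1549]
orientation: [-2.498, 1.902, -0.009]
contact_force: [-1.0, 0.2, 0.1]
grip_width: 0.0258
```

>>> drive_tool:
  commands:
    - {"linear": [0.0004, -0.0015, 0], "dr": [0, 0, 0.5], "jaw": 0.7}

```text
clock: 15.4
tcp_pos: [0.5898, -0.1822, 0.1547]
orientation: [-2.49, 1.915, -0.006]
contact_force: [-6.8, 0.5, 4.2]
grip_width: 0.0258
```

>>> drive_tool:
  commands:
    - {"linear": [0.0004, -0.0012, 0], "dr": [0, 0, 0], "jaw": 0.7}

```text
clock: 15.52
tcp_pos: [0.5898, -0.1822, 0.1546]
orientation: [2.488, -1.916, 0.002]
contact_force: [-5.5, 1.2, 5.5]
grip_width: 0.0255
```

>>> drive_tool:
  commands:
    - {"linear": [0.0004, -0.0012, 0], "dr": [0, 0, 0], "jaw": 0.7}

```text
clock: 15.65
tcp_pos: [0.5897, -0.1823, 0.1546]
orientation: [2.487, -1.916, -0.002]
contact_force: [-5.7, 1.6, 5.1]
grip_width: 0.0257
```

```bash
python3 - <<'E'
from h import *
st();c,im=snap('w14')
t=viewer.grab_frame('side')[:,:,::-1]; crop(t,225,60,375,190,5,'s14.png')
t=viewer.grab_frame('top')[:,:,::-1]; crop(t,335,80,465,210,5,'t14.png')
E
```

```text
t 15.65 [ 0.5897 -0.1823  0.1546] r 0.1219 phi 84.85 psi -75.23 F [-5.7  1.6  5.1] w 0.0257 j [ 0.1   0.46  0.13  1.78 -0.07  0.91 -2.62] tilt [-0.0026 -0.0011]
t 15.65 [ 0.5897 -0.1823  0.1546] [ 2.549e-01 -9.670e-01  4.000e-04] [-5.73  1.61  5.09] [ 0.22  1.25 -0.12] 0.02571933337400297
```

View pics/w14.png

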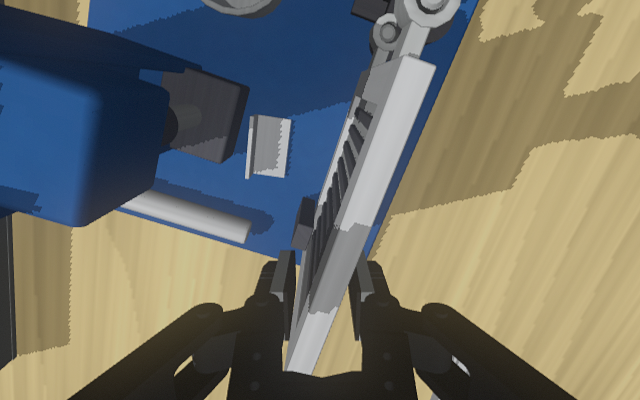

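View pics/s14.png

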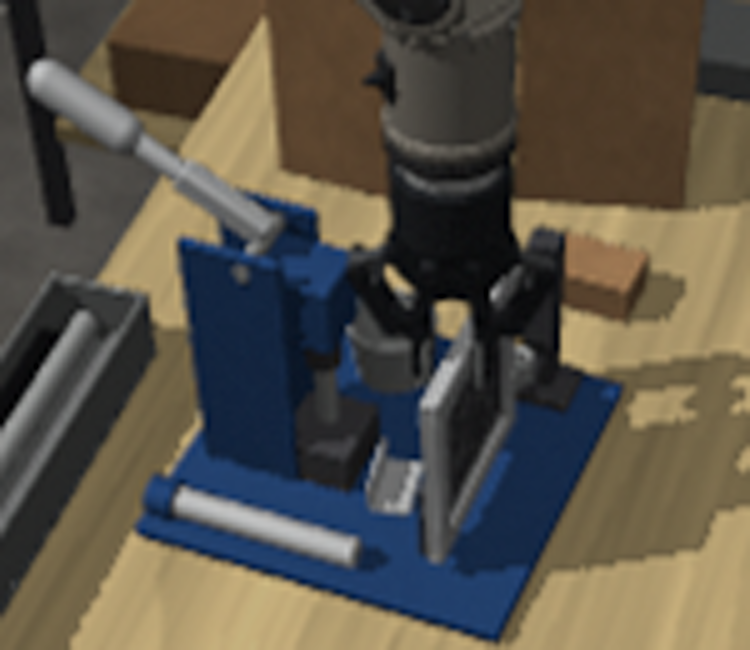

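View pics/t14.png

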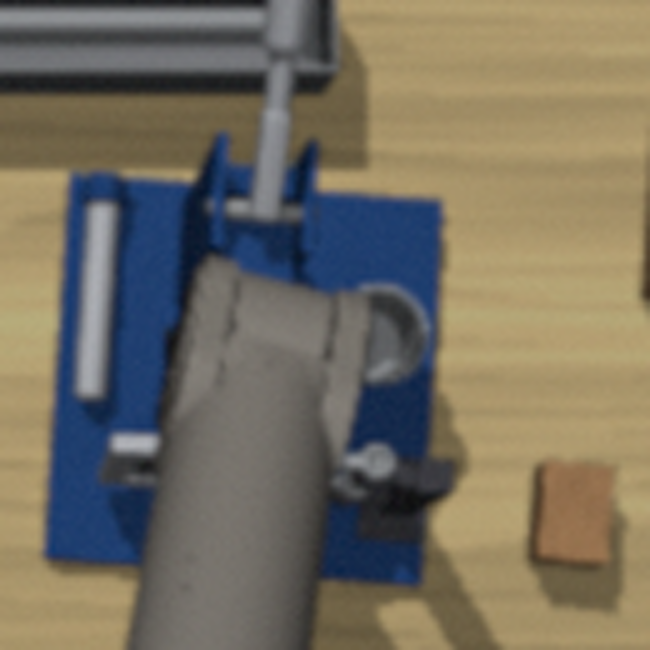

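```bash
python3 - <<'E'
from h import *
c,p,R=pickle.load(open("w14.pkl","rb"))
for a,b in [((434,70),(311,374)),((397,55),(288,371))]:
    A=onz(c,*a,.18);B=onz(c,*b,.18);d=B-A;print(A.round(4),B.round(4),np.degrees(np.arctan2(d[1],d[0])).round(2),np.linalg.norm(d))
# expected back-face line: stop front face points
th=-.07;Rz=np.array([[np.cos(th),-np.sin(th)],[np.sin(th),np.cos(th)]])
print("stop face mid expected",np.array([.5742,-.3024])+Rz@[.007,.145])
im=cv2.imread("pics/w14.png"); crop(im,230,30,450,250,3.4,"w14c.png")
E
```

```text
[ 0.5765 -0.276   0.18  ] [ 0.5842 -0.1428  0.18  ] 86.69 0.13345938162983695
[ 0.5897 -0.2772  0.18  ] [ 0.5946 -0.1419  0.18  ] 87.93 0.13543170772903543
stop face mid expected [ 0.59132457 -0.1582447 ]
```

View pics/w14c.png

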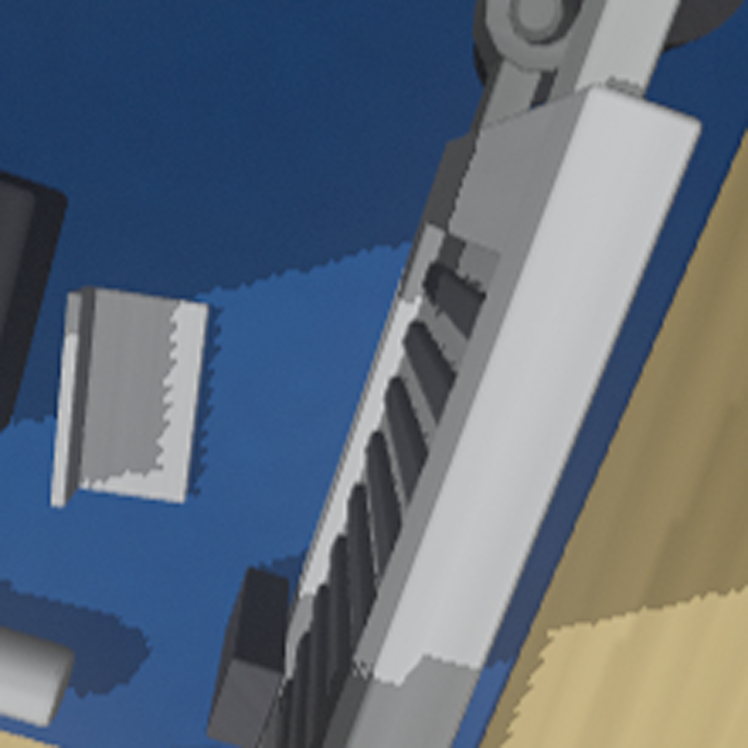

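>>> drive_tool:
  commands:
    - {"linear": [0, 0.003, 0], "dr": [0, 0, 0], "jaw": 0.65}
    - {"linear": [0, 0.001, 0], "dr": [0, 0, 0], "jaw": 0.6}
    - {"linear": [0, 0, 0], "dr": [0, 0, 0], "jaw": 0.55}

```text
clock: 16.18
tcp_pos: [0.5868, -0.1836, 0.155]
orientation: [2.487, -1.917, 0.002]
contact_force: [-1.1, 0.3, -0.1]
grip_width: 0.0384
```

```bash
python3 - <<'E'
from h import *
st();c,im=snap('w15')
E
```

```text
t 16.18 [ 0.5868 -0.1836  0.155 ] r 0.1204 phi 86.21 psi -75.25 F [-1.1  0.3 -0.1] w 0.0384 j [ 0.1   0.46  0.13  1.78 -0.07  0.9  -2.62] tilt [ 0.     -0.0018]
t 16.18 [ 0.5868 -0.1836  0.155 ] [ 0.2546 -0.9671  0.0017] [-1.12  0.31 -0.13] [ 0.02 -0.03 -0.03] 0.03840618257711254
```

View pics/w15.png

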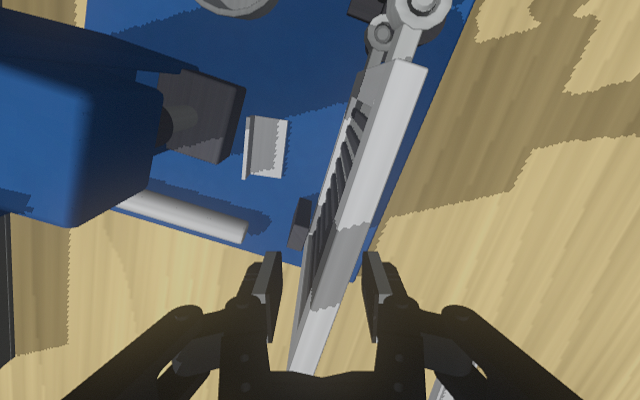

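Free of the panel on both sides; the guard lies at the stop. I'll rise and look again.

>>> drive_tool:
  commands:
    - {"linear": [0, 0, -0.015], "dr": [0, 0, 0], "jaw": 0.55}
    - {"linear": [0, 0, -0.025], "dr": [0, 0, 0], "jaw": 0.55}
    - {"linear": [0, 0, -0.025], "dr": [0, 0, 0], "jaw": 0.55}
    - {"linear": [-0.01, 0, -0.01], "dr": [0, 0, 0], "jaw": 0.55}
    - {"linear": [0, 0, 0], "dr": [0, 0, 0], "jaw": 0.55}

```text
clock: 16.85
tcp_pos: [0.5851, -0.1729, 0.2353]
orientation: [-2.488, 1.917, -0.005]
contact_force: [-0.6, 0.4, -1.1]
grip_width: 0.0386
```

```bash
python3 - <<'E'
from h import *
st();c,im=snap('w16')
E
```

```text
t 16.85 [ 0.5851 -0.1729  0.2353] r 0.1310 phi 87.24 psi -75.23 F [-0.6  0.4 -1.1] w 0.0386 j [ 0.08  0.37  0.14  1.72 -0.06  1.05 -2.65] tilt [ 0.0027 -0.0019]
t 16.85 [ 0.5851 -0.1729  0.2353] [ 0.2549 -0.967   0.0025] [-0.58  0.37 -1.07] [-0.05 -0.    0.02] 0.03864534114459089
```

View pics/w16.png

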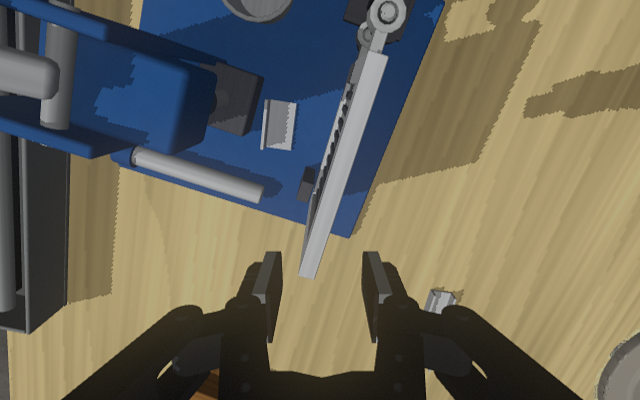

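```bash
python3 - <<'E'
from h import *
c,p,R=pickle.load(open("w16.pkl","rb"))
for a,b in [((387,54),(315,278)),((363,52),(299.5,273))]:
    A=onz(c,*a,.18);B=onz(c,*b,.18);d=B-A;print(A.round(4),B.round(4),np.degrees(np.arctan2(d[1],d[0])).round(2),np.linalg.norm(d).round(4))
im=cv2.imread("pics/w16.png"); crop(im,270,0,420,290,2,"w16c.png"); crop(im,330,0,430,80,7,"w16h.png")
E
```

```text
[ 0.576  -0.2782  0.18  ] [ 0.5792 -0.1329  0.18  ] 88.75 0.1454
[ 0.589  -0.2758  0.18  ] [ 0.5903 -0.1339  0.18  ] 89.47 0.1419
```

View pics/w16c.png

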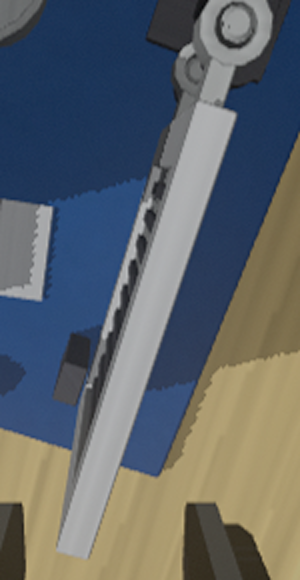

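View pics/w16h.png

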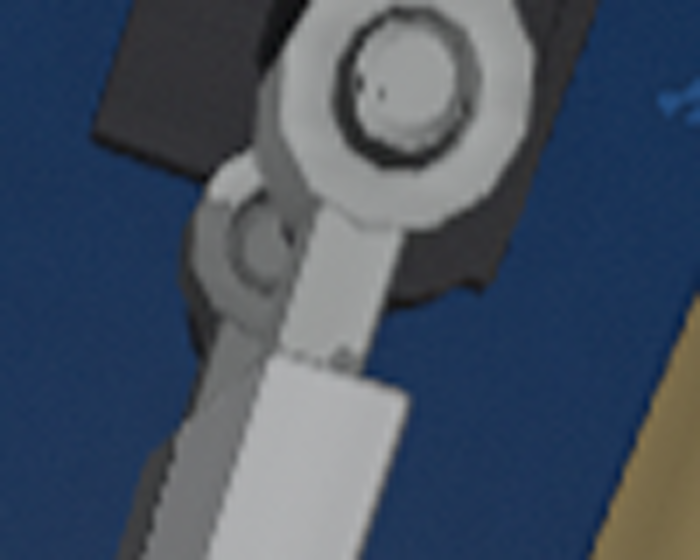

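```bash
python3 - <<'E'
from h import *
im=cv2.imread("pics/w15.png"); crop(im,270,40,440,390,1.7,"w15c.png")
for n in ["w14","w15","w16"]:
    im=cv2.imread(f"pics/{n}.png"); c,p,R=pickle.load(open(n+".pkl","rb"))
    # bright top face mask: expected region, fit right edge by subpixel row scans
    g=cv2.cvtColor(im,cv2.COLOR_BGR2GRAY).astype(float); pts=[]
    for v in np.arange(80,215 if n!="w16" else 240,5):
        row=cv2.GaussianBlur(g,(3,3),0)[int(v),300:440]; hsv=cv2.cvtColor(im[int(v):int(v)+1],cv2.COLOR_BGR2HSV)[0,300:440]
        m=(hsv[:,1]<25)&(hsv[:,2]>165); idx=np.where(m)[0]
        if len(idx)>8: pts.append((300+idx.min(),300+idx.max()+1,v))
    pts=np.array(pts,float)
    for k in (0,1):
        W=np.array([onz(c,u,v,.18)[:2] for u,v in pts[:,[k,2]]])
        vx,vy,x0,y0=cv2.fitLine(W.astype(np.float32),cv2.DIST_HUBER,0,.001,.001).ravel()
        ang=np.degrees(np.arctan2(vy,vx))%180
        print(n,k,len(pts),"ang %.2f"%ang, "x at y=-.158: %.4f"%(x0+vx/vy*(-.158-y0)),"at -.28: %.4f"%(x0+vx/vy*(-.28-y0)))
E
```

```text
w14 0 27 ang 70.51 x at y=-.158: 0.6273 at -.28: 0.5841
w14 1 27 ang 86.95 x at y=-.158: 0.5828 at -.28: 0.5763
w15 0 27 ang 72.46 x at y=-.158: 0.6221 at -.28: 0.5836
w15 1 27 ang 87.95 x at y=-.158: 0.5797 at -.28: 0.5753
w16 0 32 ang 93.46 x at y=-.158: 0.5878 at -.28: 0.5952
w16 1 32 ang 88.13 x at y=-.158: 0.5792 at -.28: 0.5753
```

>>> drive_tool:
  commands:
    - {"linear": [0, 0, -0.02], "dr": [0, 0, 0], "jaw": 0.55}
    - {"linear": [0, 0, 0], "dr": [0, 0, 0], "jaw": 0.55}
    - {"linear": [0, 0, 0], "dr": [0, 0, 0], "jaw": 0.55}
    - {"linear": [0, 0, 0], "dr": [0, 0, 0], "jaw": 0.55}
    - {"linear": [0, 0, 0], "dr": [0, 0, 0], "jaw": 0.55}
    - {"linear": [0, 0, 0], "dr": [0, 0, 0], "jaw": 0.55}
    - {"linear": [0, 0, 0], "dr": [0, 0, 0], "jaw": 0.55}
    - {"linear": [0, 0, 0], "dr": [0, 0, 0], "jaw": 0.55}

```text
clock: 17.9
tcp_pos: [0.582, -0.173, 0.2491]
orientation: [2.484, -1.915, -0.008]
contact_force: [0.5, 0.3, 0.4]
grip_width: 0.0383
```

```bash
python3 - <<'E'
from h import *
st(); snap("w17")
n="w17"
im=cv2.imread(f"pics/{n}.png"); c,p,R=pickle.load(open(n+".pkl","rb")); pts=[]
for v in range(90,235,5):
    hsv=cv2.cvtColor(im[v:v+1],cv2.COLOR_BGR2HSV)[0,300:440]
    idx=np.where((hsv[:,1]<25)&(hsv[:,2]>165))[0]
    if len(idx)>8: pts.append((300+idx.max()+1,v))
W=np.array([onz(c,u,v,.18)[:2] for u,v in pts])
vx,vy,x0,y0=cv2.fitLine(W.astype(np.float32),cv2.DIST_HUBER,0,.001,.001).ravel()
print("ang",np.degrees(np.arctan2(vy,vx))%180,"x@-.158",x0+vx/vy*(-.158-y0))
t=viewer.grab_frame('side')[:,:,::-1]; crop(t,225,60,375,190,5,'s17.png')
E
```

```text
t 17.90 [ 0.582  -0.173   0.2491] r 0.1307 phi 88.62 psi -75.27 F [0.5 0.3 0.4] w 0.0383 j [ 0.08  0.35  0.14  1.71 -0.05  1.09 -2.65] tilt [-0.0071 -0.0011]
t 17.90 [ 0.582  -0.173   0.2491] [ 2.543e-01 -9.671e-01 -7.000e-04] [0.47 0.31 0.42] [-0.    0.   -0.02] 0.03831057838081392
ang 88.136086 x@-.158 0.5791708
```

View pics/s17.png

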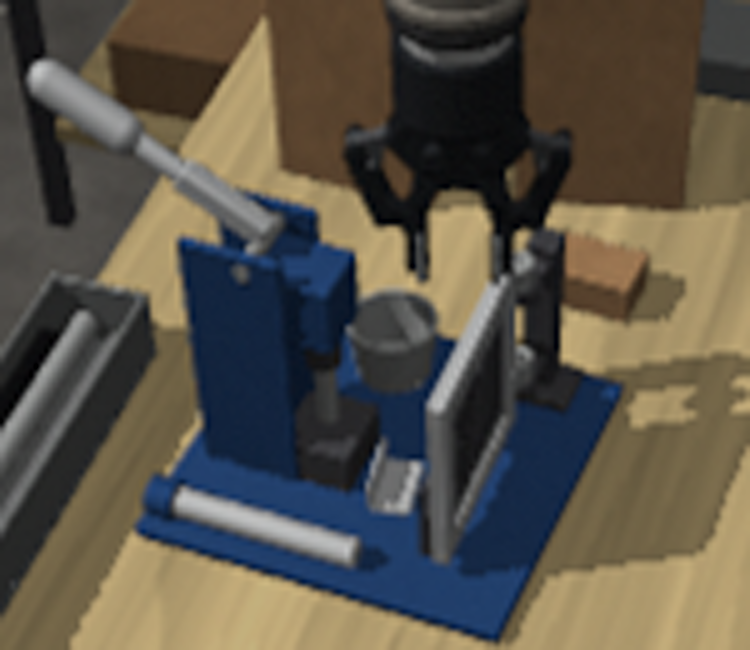

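View pics/w17.png

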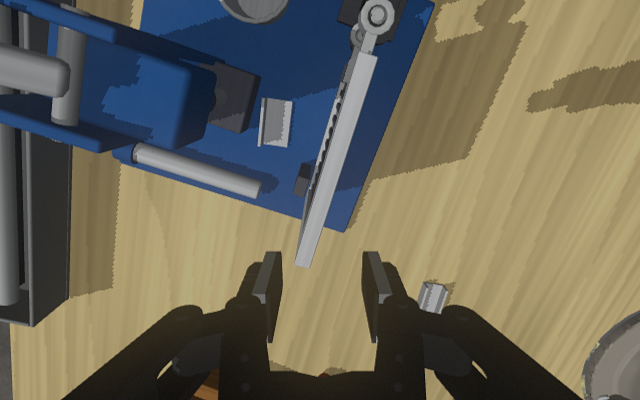

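```bash
python3 -c "
from h import *
print(job.hand_in()); st()"
```

```text
the job is handed in; nothing more can be done
None
the job is handed in; nothing more can be done
```

The guard is hung on the press and swung shut against its stop. I handed the job in at about 18 s, with the gripper well clear above it.

- **Pick-up:** I gripped the guard by its top edge, 12 mm towards the hinge from the middle, and lifted it straight out of the rack.
- **Finding the pintle:** In the wrist camera its axis was about 4.8 mm towards press +x and 1.1 mm towards −y from the boss centre. That is 4.9 mm off, against the 5 mm stated.
- **Hanging:** I brought the guard in square open from press +y and lined the upper socket up with its pintle by looking through the bore. It went down with almost no added force until it touched the boss. It seated at 148.0 mm tool height, where 148.3 mm was expected, with about 9 N taken off the grip.
- **Swinging shut:** I pushed it round between loosely open fingers until contact at about 6 N, then backed off and rose.

**Last checks:**
- The pintle tips showed in both sockets.
- The guard stayed still for 1 s after release.
- The front of its top edge was at x = 0.579 m level with the stop, which is where the stop position puts a shut guard.

**One disagreement:** The top edge came back about 3.5 mm when I let go. I put most of that down to the guard leaning in its hinge play while pushed from the top, because its rest position matches the stop. I did not confirm contact at stop height separately.

I saw nothing else disturbed in the last pictures, but I did not measure the other objects again.

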